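# Charge the mortar with ore pieces from the sample pan

## Robot

A 6-joint arm with a two-finger parallel gripper is mounted at the origin on a cart in front of the work surface, level with it; the furniture and walls round the work are solid. World frame = base frame: x ahead of the robot, y to its left, z up, the work surface at z = 0. Lengths are in m, angles in rad, forces in N, time in s.
With the tool pointing down it reaches from about 0.225 to 0.875 m from the base axis. Payload 3.4 kg.
Tool frame: the origin (TCP) lies on the centre line of the jaws, within the pads' length; the fingertips stand 17 mm ahead of it and the grasp point (between the pads) lies 2 mm behind it (manip.finger_overhang is the distance from the TCP to the fingertips, in m); y points along the fingers, x is the direction in which the jaws open and shut, and the axes are right-handed (so a half turn about y gives the same grasp; the last joint's range is limited). The gripper opens to 85 mm and grips with 20 to 120 N. Pads are 22 mm wide; open, the fingers measure 114 mm over their backs; the gripper's body (76 mm by 85 mm) begins 54 mm behind the grasp point. The pads swing forward as they close: fully open they stand 13 mm farther back than shut.
Start: joints at [-1.277, 0.276, 1.505, -0, 1.361, -0.121], TCP at [0.232, -0.526, 0.248] pointing down, gripper open.
Joint ranges: [-2.89, 2.89], [-0.75, 2.08], [0.22, 2.7], [-1.18, 4.32], [0.11, 2.71], [-2.7, 2.7]. Speed limits (rad/s): [2.57, 2.57, 3.14, 3.14, 3.14, 3.14].

## Interface

Orientations are given as a unit quaternion [w, x, y, z].
In Python, from rig import manip gives the robot as it stands.
- The arm moves only by the tool arm_command, never from a script. Its argument "commands" is a list of rows, each a list of 3 entries, a list of its own where there are three numbers: the finger opening in cm, from 0 to 8.54, then the shift along the world's x, y, z in cm, then the turn about the world's z in rad. A call has 1 to 12 rows; each row shifts and turns the commanded pose from where the row before left it; what a row does not reach is not made up. A row lasts 1/10 s, in which the tool goes at most 50 mm and 8.59 degrees, less where a joint would pass 70% of its speed; a pose out of reach is approached as far as the arm can. A call with a gripper value outside its range is refused whole. The fingers move at their own pace and stop on an object; "grip_force" is the grip in N (left out, the last holds). Time passes only in rows, so rows that do not move let the fingers close. It gives the time, the measured TCP pose, the force and the opening at its end, in the units of the state.
- manip.get_state(): the state, without advancing time (a new reading comes with each control period).
- manip.get_image(name): name is "scene" or "top" or "wrist"; returns a dict with "pixels" (384x512x3 uint8, red, green, blue), "range_z" (384x512 float32, m along the optical axis (not along the pixel's ray), 0 where there is no reading), "intrinsics" (3x3 intrinsics, pixels), "k1" (the pictures are not rectified: a ray, as slopes to the right and down, at radius r is drawn at 1 + k1 r^2 times it, then the intrinsics apply), "R" (3x3) and "t" (3): a world point X has camera coordinates R X + t. Camera axes: x right, y down, z forward; pixel columns grow to the right and rows downward; lengths in m; the calibration is good to about 2 mm. A picture is of the moment at which its call begins.
- manip.sign_off(): hands the job in, once; it reports no verdict.
The state is a dict: "clock": time; "qpos": joint angles; "qd": joint speeds; "effort": joint torques, N m; "position": TCP position; "ee_rot": TCP orientation; "contact_force": force on the tool from outside, world axes, zero at the start; "moment": the same for the moment, N m; "width": finger opening in m.
Only numpy, scipy, OpenCV 4.12 (cv2) and the standard library are available. Lean on these libraries where they do the work, as an engineer would, in place of code of your own. Each camera call takes 0.05 s, during which the arm holds its last target.

## Task

With the scoop, take at least three of the five ore pieces out of the steel sample pan and tip them into the mortar; never touch a piece with the gripper itself, and do not ram the scoop hard into the pan. Every piece must end up either in the mortar or still in the pan, and the scoop, empty, lies flat in the large bay of the tool tray that fits its steel pan, with its handle toward the small bay behind. Leave the mortar where it stands, and do not disturb the other things on the bench.

Things in the scene. Friction and masses are not known exactly. Their poses are not given: they have to be found in the camera images.
- scoop: hand scoop, 0.11 kg: open steel pan 62 long (x) by 50 wide (y), floor 2 thick, thin lip at +x; rear wall 24 high, side walls sloping down to the lip. Behind the rear wall, from x -40, z 16, a black handle rises, leaning back 10 degrees from upright (direction -0.174, 0, 0.985), 93 long, a bar 14 wide (y) by 16. Origin: centre of the pan's underside; z up. Starts upright on the worktop.
- scoop_lip (a point): middle of the scoop's lip, 31 mm along +x from the scoop's origin, at its underside; axes as the scoop's
- scoop_grip (a point): middle of the grip on the scoop's handle, 55 mm up the handle: in the scoop's frame (-49.5, 0, 70) mm; the handle there is 14 mm thick along the scoop's y, to be pinched with the fingers pointing down along the handle
- sample_pan: fixed open stainless pan, origin under its centre, x along its length. Flat inner floor 160 (x) by 64 (y), 5 mm above the worktop; upright side walls 2 thick; end walls lean outward 30 degrees; rim 32 mm above the worktop (outside about 200 by 70). The pieces lie in its +x half.
- pan_floor (a point): centre of the sample pan's inner floor; axes as the pan's
- piece0: an ore piece: faceted grey stone lump, about 20 by 18 by 13 mm, 12 g, origin at its centre, 6 mm above the pan's floor at the start
- piece1: an ore piece: faceted grey stone lump, about 20 by 18 by 13 mm, 12 g, origin at its centre
- piece2: an ore piece: faceted grey stone lump, about 20 by 18 by 13 mm, 12 g, origin at its centre
- piece3: an ore piece: faceted grey stone lump, about 20 by 18 by 13 mm, 12 g, origin at its centre
- piece4: an ore piece: faceted grey stone lump, about 20 by 18 by 13 mm, 12 g, origin at its centre
- mortar: loose white porcelain mortar, open bowl about 110 mm across and 55 high, 0.42 kg, origin at its underside
- mortar_mouth (a point): centre of the mortar's mouth at rim height, 55 mm above its underside; the mouth is about 80 mm wide inside, the bowl about 40 deep
- tool_tray: fixed grey plastic tray 124 (x) by 112 (y), walls 14 high and 4 thick, floor 4 mm above the worktop, origin under its centre. Three bays: a large one 76 by 64 on the +x, +y side (for the scoop), a small one 36 by 64 behind it at -x (the handle stands at that end), a long narrow one along the -y side, where tweezers lie.
- scoop_bay (a point): centre of the floor of the large bay, 76 (x) by 64 (y), walls 10 mm above this floor; axes as the tray's. The scoop lies home when its origin is here and its x axis points along this x.
- tweezers: steel tweezers, 89 mm, lying in the tray's narrow bay: a bystander
- spot_plate: white porcelain plate with wells, 119 by 89 by 12: a bystander near the robot
- spot_plate_b: a like plate, 121 by 92 by 13: a bystander
- bottle: amber dropper bottle, 39 across, 104 high: a bystander

How it is judged:
By the outcome, as a careful person would: the job done as asked, in the order asked, and still so for the second after the job is handed in, with the robot touching nothing.
It also fails if it takes over 72 s, if anything falls off the work surface, if the arm or the gripper's body presses on something with over 40 N, if the wrist force passes 120 N, or if a joint passes its speed limit or range.

## Working session

There is one attempt and no reset: what is moved stays moved. The work goes in short steps, Python scripts to look and compute and a tool call to move; the robot and the scene stay as the last step left them, time stands still between calls to the robot, and variables do not carry over. Pictures are saved under pics/ and viewed, and the job is handed in when it is done.

Besides the shell and the picture viewer there is one more tool, called after "Request:" by a JSON object that holds its "api" and its "payload", one argument or row to a line. arm_command: Moves the arm, as the interface text tells. Its arguments: {"type":"object","properties":{"commands":{"type":"array"},"grip_force":{"type":"number"}},"required":["commands"]}

```bash
ls; mkdir -p pics
cat > h.py <<'E'
import numpy as np, cv2
from rig import manip
def shot(n,tag):
    im=manip.get_image(n); cv2.imwrite(f'pics/{tag}.png',im['pixels'][:,:,::-1]); np.savez(f'pics/{tag}.npz',**{k:im[k] for k in im}); return im
def rays(im,uv):
    K=np.asarray(im['intrinsics']);uv=np.atleast_2d(uv).astype(float)
    p=cv2.undistortPoints(uv.reshape(-1,1,2),K,np.array([float(im['k1']),0,0,0,0.])).reshape(-1,2)
    R=np.asarray(im['R']);t=np.asarray(im['t']); d=np.c_[p,np.ones(len(p))]
    return -R.T@t,(d@R),d
def onz(im,uv,z):
    c,d,_=rays(im,uv); s=(z-c[2])/d[:,2]; return c+d*s[:,None]
def cloud(im):
    h,w=im['range_z'].shape; v,u=np.mgrid[:h,:w]; uv=np.c_[u.ravel(),v.ravel()]
    c,d,_=rays(im,uv); P=c+d*im['range_z'].ravel()[:,None]; P[im['range_z'].ravel()==0]=np.nan
    return P.reshape(h,w,3)
def load(tag): return dict(np.load(f'pics/{tag}.npz'))
E
python3 - <<'E'
from h import *
for n in ['scene','top','wrist']:
    im=shot(n,n+'0'); print(n,im['intrinsics'].tolist(),im['k1'],(-np.asarray(im['R']).T@im['t']).round(3))
print(manip.get_state())
E
```

```text
pics
scene [[391.99943741014147, 0.0, 258.01963919283094], [0.0, 391.99943741014147, 191.66214856886035], [0.0, 0.0, 1.0]] -0.10818776862623833 [-0.053  0.657  0.807]
top [[449.6029684222981, 0.0, 254.73524204865618], [0.0, 449.6029684222981, 194.41300696306536], [0.0, 0.0, 1.0]] -0.14502653753932315 [ 0.398 -0.06   1.489]
wrist [[282.88432866064215, 0.0, 251.5831448379531], [0.0, 282.88432866064215, 192.31244210354959], [0.0, 0.0, 1.0]] 0.003060947979540191 [ 0.301 -0.497  0.373]
{'clock': 0.15, 'qpos': array([-1.27699895e+00,  2.76493317e-01,  1.50586028e+00,  6.48498715e-06,
        1.36072699e+00, -1.21000594e-01]), 'qd': array([-0.00215616, -0.00120007, -0.00467752, -0.00089034, -0.00165844,
        0.00115808]), 'effort': array([ 8.29422661e-04, -4.17144442e+01, -2.46032757e+01, -2.74259583e-05,
        7.65863835e-03, -1.21347480e-05]), 'position': array([ 0.2316127 , -0.52587   ,  0.24760641]), 'ee_rot': array([ 0.59258236, -0.59190193,  0.38672879, -0.38592629]), 'contact_force': array([-0.58353139,  0.51452651,  0.12967995]), 'moment': array([ 0.07998051, -0.01040587,  0.00845028]), 'width': 0.08514935257817852}
```

View pics/top0.png

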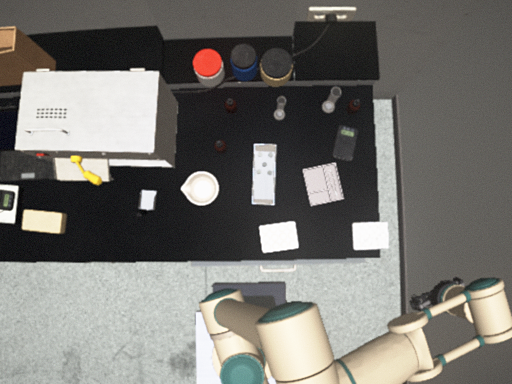

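View pics/scene0.png

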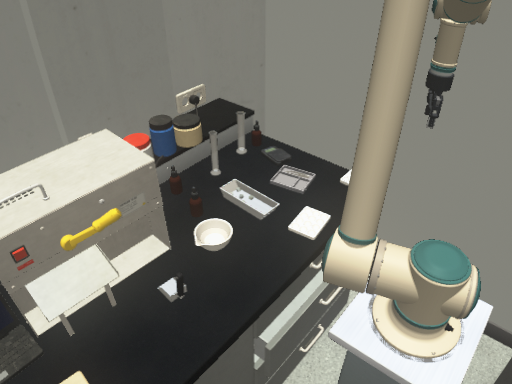

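View pics/wrist0.png

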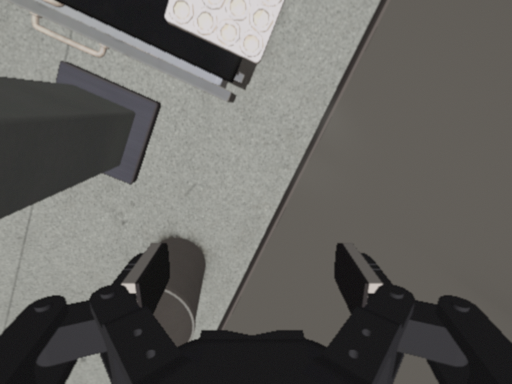

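Run:
```python
from h import *
t=load('top0')
a=t['pixels'][130:220,125:365,::-1]; cv2.imwrite('pics/top0z.png',cv2.resize(a[:,:120],None,fx=6,fy=6,interpolation=cv2.INTER_CUBIC)); cv2.imwrite('pics/top0z2.png',cv2.resize(a[:,120:],None,fx=6,fy=6,interpolation=cv2.INTER_CUBIC))
s=load('scene0')['pixels'][150:310,140:340,::-1]; cv2.imwrite('pics/scene0z.png',cv2.resize(s,None,fx=3.7,fy=3.7,interpolation=cv2.INTER_CUBIC))
P=cloud(t); 
for u,v in [(147,201),(202,187),(264,174),(323,185)]: print(P[v,u].round(3))
```

```text
[0.518 0.317 0.001]
[0.56 0.13 0.01]
[ 0.599 -0.077  0.011]
[ 0.56  -0.273  0.002]
```

View pics/top0z.png

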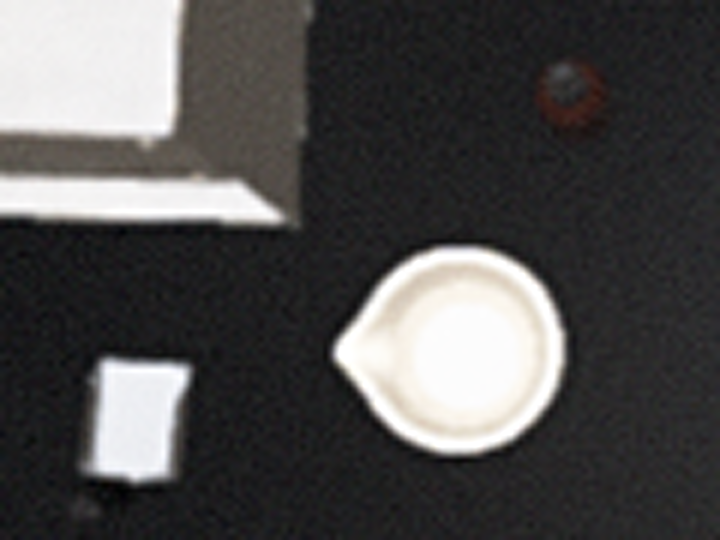

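View pics/top0z2.png

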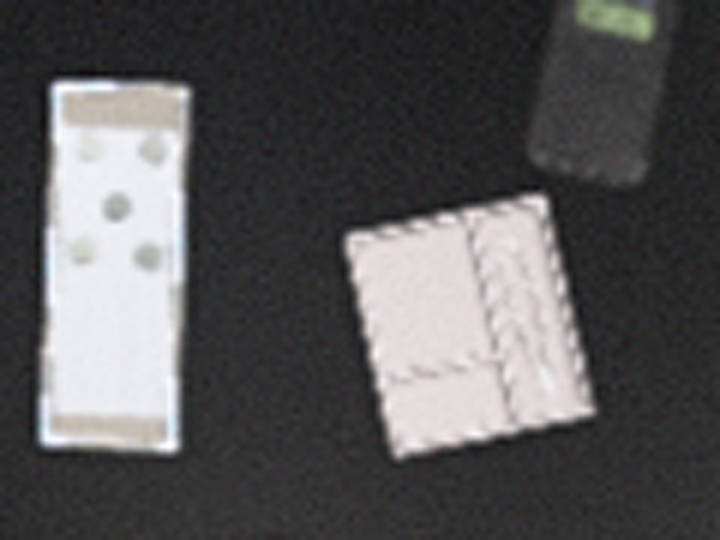

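View pics/scene0z.png

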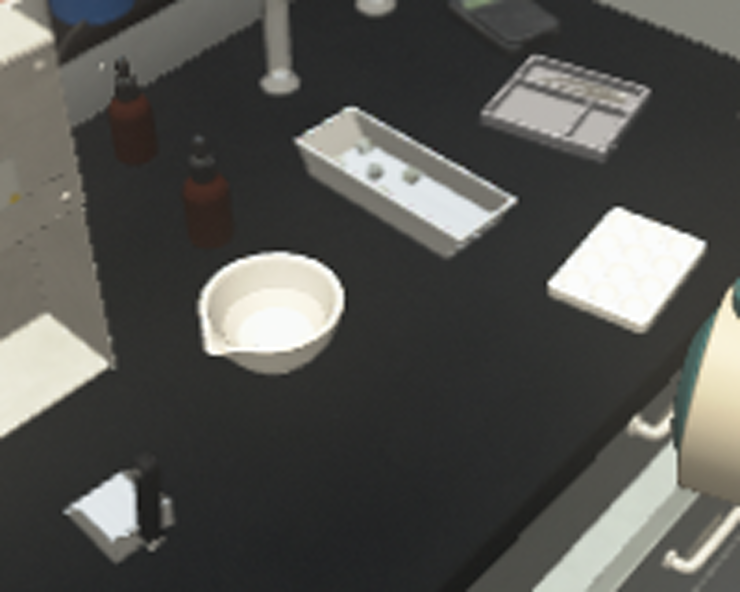

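Run:
```python
from h import *
t=load('top0'); P=cloud(t); g=cv2.cvtColor(t['pixels'],cv2.COLOR_RGB2GRAY)
def comp(u0,u1,v0,v1,th,z):
    m=np.zeros_like(g); m[v0:v1,u0:u1]=(g[v0:v1,u0:u1]>th)*255
    c=max(cv2.findContours(m,cv2.RETR_EXTERNAL,cv2.CHAIN_APPROX_NONE)[0],key=cv2.contourArea).reshape(-1,2)
    X=onz(t,c,z)[:,:2]; r=cv2.minAreaRect((X*1000).astype(np.float32)); print(r, cv2.boxPoints(r).round(0).tolist()); return X
print('scoop');comp(132,160,185,215,120,.003)
print('mortar');X=comp(175,222,165,212,120,.055); Y=X[X[:,1]<X[:,1].min()+.08]
A=np.c_[2*Y,np.ones(len(Y))];s=np.linalg.lstsq(A,(Y**2).sum(1),rcond=None)[0];print(s[:2],np.sqrt(s[2]+s[:2]@s[:2]))
print('pan');comp(245,285,138,210,90,.032)
print('tray');comp(295,350,155,215,60,.014)
for n,(u,v) in dict(a=(140,154.8),b=(150.3,154.7),c=(144.6,164.4),d=(138.7,171.6),e=(149.8,172.4)).items(): print(onz(t,[[u+120-15+0*0,v]],.011).round(4))
print('handle top',onz(t,[[139,214]],.1).round(3))
```

```text
scoop
((522.8599853515625, 314.7994079589844), (51.95329284667969, 66.63858032226562), 82.96361541748047) [[487.0, 293.0], [553.0, 285.0], [559.0, 336.0], [493.0, 345.0]]
mortar
((553.0494384765625, 126.46731567382812), (110.63040161132812, 111.49322509765625), 44.30247116088867) [[475.0, 128.0], [552.0, 48.0], [632.0, 125.0], [554.0, 205.0]]
[0.552645  0.1268408] 0.055189204329892355
pan
((598.2171630859375, -75.29014587402344), (77.74940490722656, 204.70700073242188), 86.42227935791016) [[494.0, -108.0], [698.0, -120.0], [703.0, -43.0], [498.0, -30.0]]
tray
((562.9591674804688, -270.55157470703125), (130.21681213378906, 119.21258544921875), 10.949368476867676) [[488.0, -224.0], [510.0, -341.0], [638.0, -317.0], [616.0, -200.0]]
[[ 0.6652 -0.015   0.011 ]]
[[ 0.6648 -0.0493  0.011 ]]
[[ 0.6325 -0.0297  0.011 ]]
[[ 0.6087 -0.0097  0.011 ]]
[[ 0.6053 -0.0465  0.011 ]]
handle top [[0.469 0.318 0.1  ]]
```

Run:
```python
from h import *
from scipy.spatial.transform import Rotation as R
s=manip.get_state(); q=s['ee_rot']; M=R.from_quat([q[1],q[2],q[3],q[0]]).as_matrix(); print(M.round(3), np.degrees(np.arctan2(M[1,0],M[0,0])))
w=load('wrist0'); print(w['R'].T.round(3)); print(M.T@(-w['R'].T@w['t']-s['position']))
```

```text
[[ 0.403 -0.     0.915]
 [-0.915  0.001  0.403]
 [-0.001 -1.     0.   ]] -66.23389685719657
[[ 0.402 -0.875 -0.27 ]
 [-0.915 -0.385 -0.118]
 [-0.001  0.295 -0.956]]
[ 0.00118711 -0.12519381  0.07494232]
```

Request:
{"api": "arm_command", "payload": {
  "commands": [
    [8.5,[1.5,4.6,0],-0.03],
    [8.5,[1.5,4.6,0],-0.03],
    [8.5,[1.5,4.6,0],-0.03],
    [8.5,[1.5,4.6,0],-0.03],
    [8.5,[1.5,4.6,0],-0.03],
    [8.5,[1.5,4.6,0],-0.03],
    [8.5,[1.5,4.6,0],-0.03],
    [8.5,[1.5,4.6,0],-0.03],
    [8.5,[1.5,4.6,0],-0.03],
    [8.5,[1.5,4.6,0],-0.03],
    [8.5,[1.5,4.6,0],-0.03],
    [8.5,[1.5,4.6,0],-0.03]
  ],
  "grip_force": 60
}}

```text
clock: 1.35
position: [0.4118, 0.0277, 0.2484]
ee_rot: [0.513, -0.513, 0.486, -0.487]
contact_force: [1.0, -1.1, 0.1]
width: 0.0851
```

```bash
cat >> h.py <<'E'
from scipy.spatial.transform import Rotation as Ro
def st():
    s=manip.get_state(); q=s['ee_rot']; M=Ro.from_quat([q[1],q[2],q[3],q[0]]).as_matrix()
    print('t',round(s['clock'],2),'q',s['qpos'].round(2),'p',s['position'].round(4),'zyaw',round(np.degrees(np.arctan2(M[1,2],M[0,2])),2),'tilt',M[2].round(3),'F',s['contact_force'].round(1),'M',s['moment'].round(2),'w',round(s['width'],4)); return s
E
python3 -c "
from h import *
st()"
```

```text
t 1.35 q [-0.1   0.03  1.81 -0.    1.3   1.42] p [0.4118 0.0277 0.2484] zyaw 3.08 tilt [ 0.    -1.     0.001] F [ 1.  -1.1  0.1] M [ 0.06 -0.01  0.05] w 0.0851
```

Request:
{"api": "arm_command", "payload": {
  "commands": [
    [8.5,[1.4,4.5,0],-0.03],
    [8.5,[1.4,4.5,0],-0.03],
    [8.5,[1.4,4.5,0],-0.03],
    [8.5,[1.4,4.5,0],-0.03],
    [8.5,[1.4,4.5,0],-0.03],
    [8.5,[1.3,4.5,0],-0.025],
    [8.5,[0.3,1.5,0],0],
    [8.5,[0,0,0],0]
  ]
}}

```text
clock: 2.15
position: [0.4977, 0.3126, 0.2474]
ee_rot: [0.469, -0.47, 0.529, -0.528]
contact_force: [0.2, -0.6, -0.5]
width: 0.085
```

```bash
python3 -c "
from h import *
st(); shot('wrist','w1')"
```

```text
t 2.15 q [0.44 0.3  1.48 0.   1.37 2.13] p [0.4977 0.3126 0.2474] zyaw -6.71 tilt [ 0.001 -1.    -0.001] F [ 0.2 -0.6 -0.5] M [ 0.01 -0.06 -0.01] w 0.085
```

View pics/w1.png

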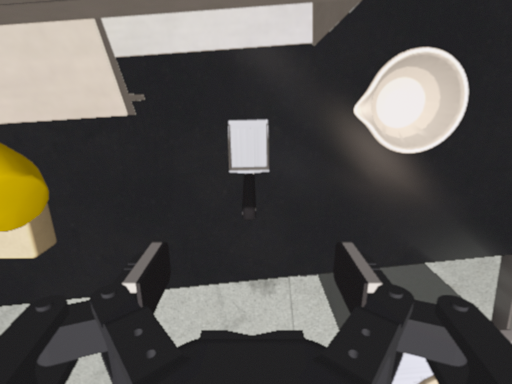

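Run:
```python
from h import *
t=load('w1'); P=cloud(t); g=cv2.cvtColor(t['pixels'],cv2.COLOR_RGB2GRAY)
m=np.zeros_like(g); m[105:180,215:285]=(g[105:180,215:285]>150)*255
c=max(cv2.findContours(m,cv2.RETR_EXTERNAL,cv2.CHAIN_APPROX_NONE)[0],key=cv2.contourArea).reshape(-1,2)
X=onz(t,c,.002)[:,:2]; r=cv2.minAreaRect((X*1000).astype(np.float32)); print(r, cv2.boxPoints(r).round(1).tolist())
H=P[110:235,215:285].reshape(-1,3); 
for z0,z1 in [(.03,.05),(.05,.07),(.06,.08),(.07,.09),(.08,.1),(.1,.12)]:
    h=H[(H[:,2]>z0)&(H[:,2]<z1)]; print(z0,len(h), h.mean(0).round(4) if len(h) else '', h.min(0).round(4) if len(h) else '',h.max(0).round(4)if len(h) else '')
a=t['pixels'][105:230,205:295,::-1]; cv2.imwrite('pics/w1z.png',cv2.resize(a,None,fx=4.5,fy=4.5,interpolation=cv2.INTER_CUBIC))
```

```text
((524.9664306640625, 312.62750244140625), (49.63778305053711, 61.038875579833984), 84.18531799316406) [[492.1000061035156, 291.0], [552.7999877929688, 284.79998779296875], [557.7999877929688, 334.20001220703125], [497.1000061035156, 340.3999938964844]]
0.03 79 [0.4871 0.3157 0.0402] [0.4829 0.3095 0.0302] [0.4897 0.3231 0.0496]
0.05 91 [0.4838 0.3164 0.0602] [0.4802 0.31   0.0507] [0.4863 0.323  0.07  ]
0.06 98 [0.4821 0.3164 0.0705] [0.4783 0.3102 0.0601] [0.4846 0.3229 0.0799]
0.07 110 [0.4802 0.3164 0.0807] [0.4748 0.31   0.0703] [0.4833 0.3239 0.09  ]
0.08 120 [0.4783 0.3166 0.0904] [0.4735 0.31   0.0802] [0.4816 0.3239 0.0999]
0.1 206 [0.471  0.3175 0.1059] [0.4619 0.3106 0.1   ] [0.4779 0.3248 0.109 ]
```

View pics/w1z.png

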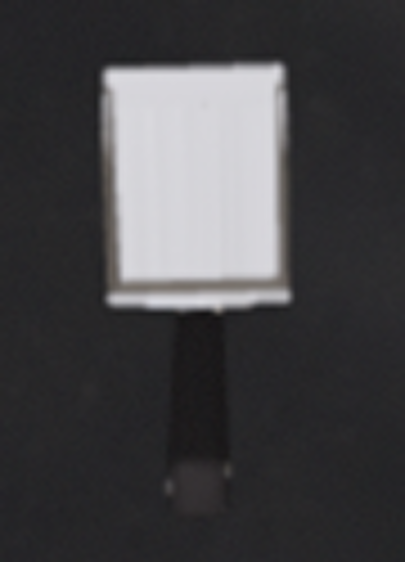

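Request:
{"api": "arm_command", "payload": {
  "commands": [
    [8.5,[-2.3,0.4,0],0.012],
    [8.5,[0,0,-4.5],0],
    [8.5,[0,0,-4.5],0],
    [8.5,[0,0,-4.5],0],
    [8.5,[0,0,-4.4],0],
    [8.5,[0,0,0],0],
    [1.0,[0,0,0],0],
    [1.0,[0,0,0],0],
    [1.0,[0,0,0],0],
    [1.0,[0,0,0],0],
    [1.0,[0,0,0],0],
    [1.0,[0,0,0],0]
  ]
}}

```text
clock: 3.4
position: [0.4754, 0.3152, 0.0707]
ee_rot: [-0.473, 0.471, -0.526, 0.527]
contact_force: [-1.2, -0.5, 6.4]
width: 0.0133
```

```bash
python3 -c "
from h import *
st(); shot('wrist','w2')"
```

```text
t 3.4 q [ 0.46  0.42  1.77 -0.    0.95  2.14] p [0.4754 0.3152 0.0707] zyaw -6.19 tilt [-0.001 -1.     0.002] F [-1.2 -0.5  6.4] M [-0.14  0.05 -0.08] w 0.0133
```

View pics/w2.png

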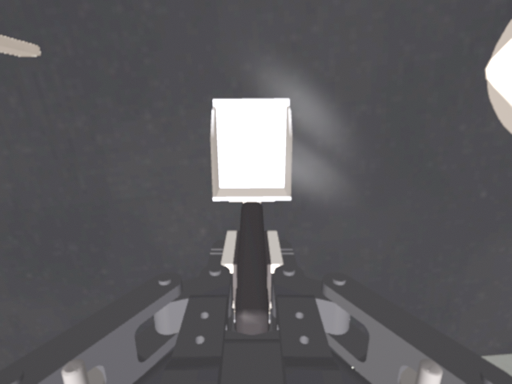

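Request:
{"api": "arm_command", "payload": {
  "commands": [
    [1.0,[0,0,2],0],
    [1.0,[0,0,2],0],
    [1.0,[0,0,0],0],
    [1.0,[0,0,0],0]
  ]
}}

```text
clock: 3.85
position: [0.4746, 0.3147, 0.1092]
ee_rot: [-0.472, 0.472, -0.526, 0.526]
contact_force: [-0.1, -0.5, -1.0]
width: 0.0135
```

```bash
cat >> h.py <<'E'
def pose(im,box=(200,305,60,205),verbose=True):
    # pan floor plane fit from depth in tool-ish frame: bright pixels
    P=cloud(im); g=cv2.cvtColor(im['pixels'],cv2.COLOR_RGB2GRAY); u0,u1,v0,v1=box
    m=np.zeros_like(g); m[v0:v1,u0:u1]=(g[v0:v1,u0:u1]>190)*255
    c=max(cv2.findContours(m,cv2.RETR_EXTERNAL,cv2.CHAIN_APPROX_NONE)[0],key=cv2.contourArea)
    x,y,w,h=cv2.boundingRect(c); print('box',x,y,w,h)
    mm=np.zeros_like(g); cv2.drawContours(mm,[c],-1,255,-1); mm=cv2.erode(mm,np.ones((9,9)))
    Q=P[(mm>0)]; Q=Q[~np.isnan(Q[:,0])]; cen=np.median(Q,0); A=np.c_[Q[:,:2]-cen[:2],np.ones(len(Q))]
    s=np.linalg.lstsq(A,Q[:,2],rcond=None)[0]; print('cen',cen.round(4),'slope x,y deg',np.degrees(np.arctan(s[:2])).round(1),'n',len(Q)); return c
E
python3 -c "
from h import *
pose(load('w2'))
st(); im=shot('wrist','w3'); pose(im)"
```

```text
box 211 98 81 105
cen [0.5225 0.3087 0.0018] slope x,y deg [-5.4  0.5] n 5932
t 3.85 q [ 0.46  0.38  1.72 -0.    1.04  2.14] p [0.4746 0.3147 0.1092] zyaw -6.19 tilt [-0. -1.  0.] F [-0.1 -0.5 -1. ] M [ 0.04  0.03 -0.02] w 0.0135
box 213 100 76 88
cen [0.5254 0.3084 0.04  ] slope x,y deg [-0.3 -0. ] n 4646
```

View pics/w3.png

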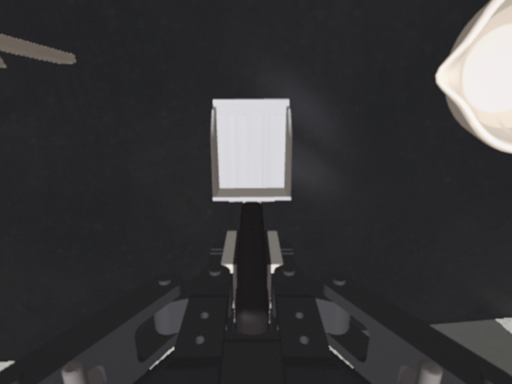

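Request:
{"api": "arm_command", "payload": {
  "commands": [
    [1.0,[0,0,0],0],
    [1.0,[0,0,0],0],
    [1.0,[0,0,0],0]
  ],
  "grip_force": 20
}}

```text
clock: 4.2
position: [0.4744, 0.3145, 0.1086]
ee_rot: [0.472, -0.473, 0.526, -0.526]
contact_force: [0.1, 0.4, -0.9]
width: 0.0134
```

```bash
python3 -c "
from h import *
st(); im=shot('wrist','w4'); pose(im)"
```

```text
t 4.2 q [ 0.46  0.38  1.72 -0.    1.04  2.14] p [0.4744 0.3145 0.1086] zyaw -6.2 tilt [ 0.001 -1.    -0.001] F [ 0.1  0.4 -0.9] M [ 0.01  0.01 -0.01] w 0.0134
box 213 100 76 88
cen [0.5252 0.3082 0.0393] slope x,y deg [-0.4  0. ] n 4650
```

Request:
{"api": "arm_command", "payload": {
  "commands": [
    [1.3,[0,0,0],0],
    [1.3,[0,0,0],0],
    [1.35,[0,0,0],0],
    [1.35,[0,0,0],0]
  ]
}}

```text
clock: 4.65
position: [0.4747, 0.3147, 0.1094]
ee_rot: [-0.472, 0.472, -0.526, 0.526]
contact_force: [0.7, -0.1, 0.1]
width: 0.0136
```

```bash
python3 -c "
from h import *
st(); im=shot('wrist','w5'); pose(im)"
```

```text
t 4.65 q [ 0.46  0.38  1.72 -0.    1.04  2.14] p [0.4747 0.3147 0.1094] zyaw -6.2 tilt [ 0. -1.  0.] F [ 0.7 -0.1  0.1] M [ 0.01  0.01 -0.06] w 0.0136
box 213 100 76 88
cen [0.5256 0.3084 0.0403] slope x,y deg [-0.3  0. ] n 4663
```

Request:
{"api": "arm_command", "payload": {
  "commands": [
    [1.38,[0,0,0],0],
    [1.38,[0,0,0],0]
  ]
}}

```text
clock: 4.9
position: [0.4747, 0.3148, 0.1094]
ee_rot: [-0.472, 0.472, -0.526, 0.526]
contact_force: [-0.0, 0.1, -1.0]
width: 0.0139
```

```bash
python3 -c "
from h import *
st(); im=shot('wrist','w6'); pose(im)"
```

```text
t 4.9 q [ 0.46  0.38  1.72 -0.    1.04  2.14] p [0.4747 0.3148 0.1094] zyaw -6.2 tilt [ 0. -1.  0.] F [-0.   0.1 -1. ] M [-0.03  0.03 -0.04] w 0.0139
box 214 100 75 88
cen [0.5256 0.3082 0.0403] slope x,y deg [-0.3 -0. ] n 4673
```

Request:
{"api": "arm_command", "payload": {
  "commands": [
    [1.4,[0,0,0],0],
    [1.4,[0,0,0],0]
  ]
}}

```text
clock: 5.15
position: [0.4749, 0.3148, 0.1095]
ee_rot: [-0.472, 0.472, -0.526, 0.526]
contact_force: [0.1, -0.5, 1.2]
width: 0.0144
```

```bash
python3 -c "
from h import *
st(); im=shot('wrist','w7'); pose(im)"
```

```text
t 5.15 q [ 0.46  0.38  1.72 -0.    1.04  2.14] p [0.4749 0.3148 0.1095] zyaw -6.2 tilt [-0. -1.  0.] F [ 0.1 -0.5  1.2] M [ 0.02  0.   -0.01] w 0.0144
box 220 113 64 72
cen [0.5177 0.3089 0.0071] slope x,y deg [ 8.5 -1. ] n 3083
```

```bash
python3 -c "
from h import *
st(); im=shot('wrist','w8'); pose(im)
im=shot('scene','s8');cv2.imwrite('pics/s8z.png',cv2.resize(im['pixels'][200:330,100:260,::-1],None,fx=4,fy=4,interpolation=cv2.INTER_CUBIC))"
```

```text
t 5.2 q [ 0.46  0.38  1.72 -0.    1.04  2.14] p [0.4749 0.3148 0.1095] zyaw -6.2 tilt [-0. -1.  0.] F [ 0.1 -0.5  0.2] M [-0.01  0.07  0.03] w 0.0138
box 221 112 62 73
cen [0.5171 0.3088 0.0024] slope x,y deg [ 0.9 -0.1] n 3069
```

View pics/w8.png

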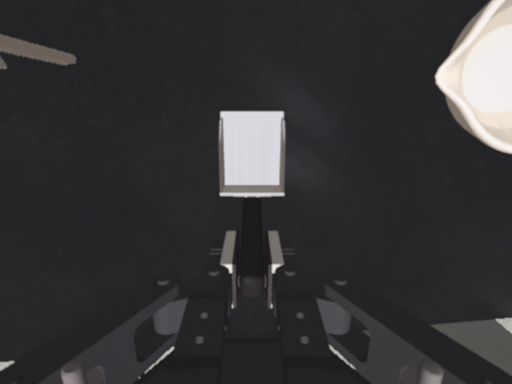

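View pics/s8z.png

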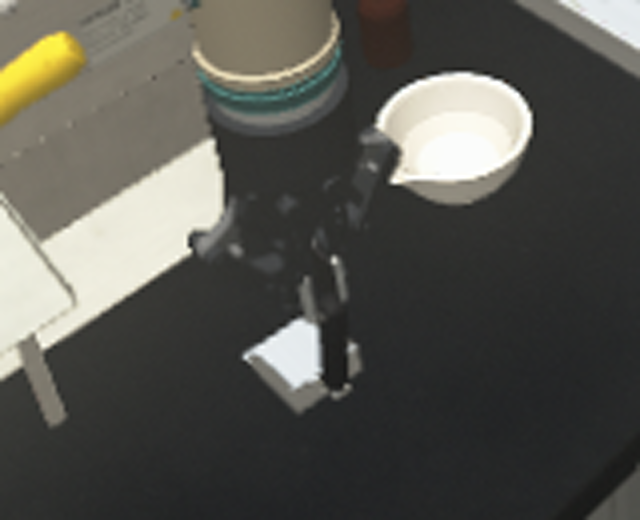

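Request:
{"api": "arm_command", "payload": {
  "commands": [
    [3.0,[0,0,0],0],
    [3.0,[0,0,0],0],
    [3.0,[-0.5,0.05,-2.0],0],
    [3.0,[0,0,-1.8],0],
    [3.0,[0,0,0],0],
    [0.8,[0,0,0],0],
    [0.8,[0,0,0],0],
    [0.8,[0,0,0],0],
    [0.8,[0,0,0.8],0],
    [0.8,[0,0,0],0]
  ],
  "grip_force": 70
}}

```text
clock: 6.3
position: [0.4707, 0.3157, 0.0809]
ee_rot: [-0.473, 0.471, -0.526, 0.527]
contact_force: [0.4, -0.5, -0.2]
width: 0.0132
```

```bash
python3 -c "
from h import *
st(); im=shot('wrist','w9'); pose(im)"
```

```text
t 6.3 q [ 0.47  0.4   1.77 -0.    0.97  2.15] p [0.4707 0.3157 0.0809] zyaw -6.2 tilt [-0.002 -1.     0.002] F [ 0.4 -0.5 -0.2] M [ 0.03  0.   -0.04] w 0.0132
box 215 105 75 87
cen [0.5184 0.3093 0.0108] slope x,y deg [-0.2  0.1] n 4568
```

View pics/w9.png

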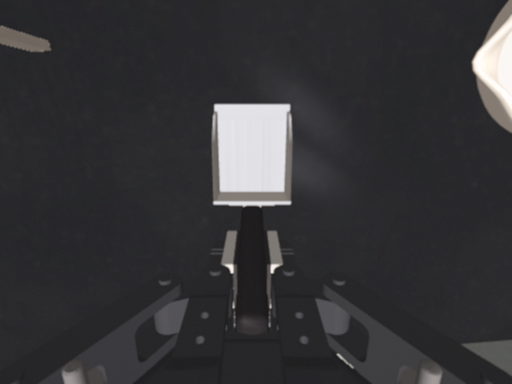

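```bash
python3 -c "
from h import *
im=load('w9'); p=onz(im,[[215,104],[291,104],[253,104]],.0095); print(p)
t=np.array([.4707,.3157]); a=np.radians(-6.2); d=p[:,:2]-t; print(np.c_[d@[np.cos(a),np.sin(a)],d@[-np.sin(a),np.cos(a)]])"
```

```text
[[0.54919807 0.33038008 0.0095    ]
 [0.54371774 0.28022084 0.0095    ]
 [0.54646063 0.30529699 0.0095    ]]
[[ 0.0764535   0.02307196]
 [ 0.07642238 -0.02738577]
 [ 0.07644102 -0.00216006]]
```

Request:
{"api": "arm_command", "payload": {
  "commands": [
    [0.8,[0,-0.5,4.5],0],
    [0.8,[0,-1,4.5],0],
    [0.8,[0,-3,3.5],0],
    [0.8,[-0.2,-4.8,0],0.01],
    [0.8,[-0.2,-4.8,0],0.01],
    [0.8,[-0.2,-4.8,0],0.01],
    [0.8,[-0.2,-4.8,0],0.01],
    [0.8,[-0.2,-4.8,0],0.01],
    [0.8,[0,-4.8,0],0],
    [0.8,[0,-4,0],0],
    [0.8,[0,-1.3,0],0],
    [0.8,[0,0,0],0]
  ]
}}

```text
clock: 7.55
position: [0.4598, -0.0723, 0.2044]
ee_rot: [-0.484, 0.484, -0.515, 0.515]
contact_force: [0.6, -0.3, -0.6]
width: 0.0131
```

```bash
python3 -c "
from h import *
st(); im=shot('wrist','w10'); pose(im)"
```

```text
t 7.55 q [-0.31  0.14  1.8  -0.    1.2   1.33] p [ 0.4598 -0.0723  0.2044] zyaw -3.53 tilt [ 0. -1.  0.] F [ 0.6 -0.3 -0.6] M [ 0.02  0.06 -0.  ] w 0.0131
box 210 60 79 131
cen [ 0.5208 -0.0763  0.1339] slope x,y deg [-61.6  -4.5] n 6657
```

View pics/w10.png

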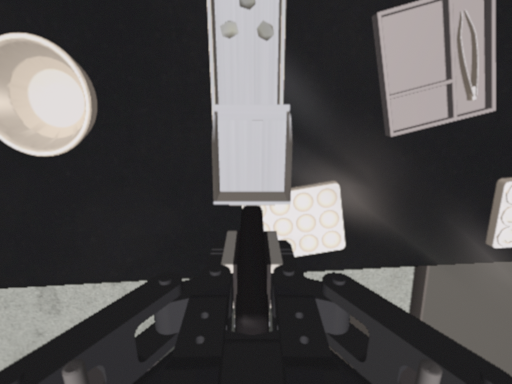

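Request:
{"api": "arm_command", "payload": {
  "commands": [
    [0.8,[-4,0,2.5],0],
    [0.8,[-4,0,2.5],0],
    [0.8,[0,0,0],0]
  ]
}}

```text
clock: 7.9
position: [0.3767, -0.0687, 0.2567]
ee_rot: [-0.486, 0.485, -0.513, 0.514]
contact_force: [0.3, 0.5, -0.3]
width: 0.013
```

```bash
python3 -c "
from h import *
st(); im=shot('wrist','w11'); cv2.imwrite('pics/w11z.png',cv2.resize(im['pixels'][0:110,190:310,::-1],None,fx=6,fy=5.4,interpolation=cv2.INTER_CUBIC))"
```

```text
t 7.9 q [-0.36 -0.03  1.85  0.    1.32  1.26] p [ 0.3767 -0.0687  0.2567] zyaw -3.24 tilt [ 0.    -1.     0.002] F [ 0.3  0.5 -0.3] M [ 0.04 -0.    0.  ] w 0.013
```

View pics/w11.png

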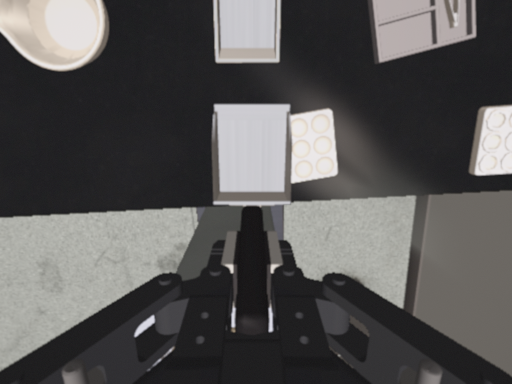

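View pics/w11z.png

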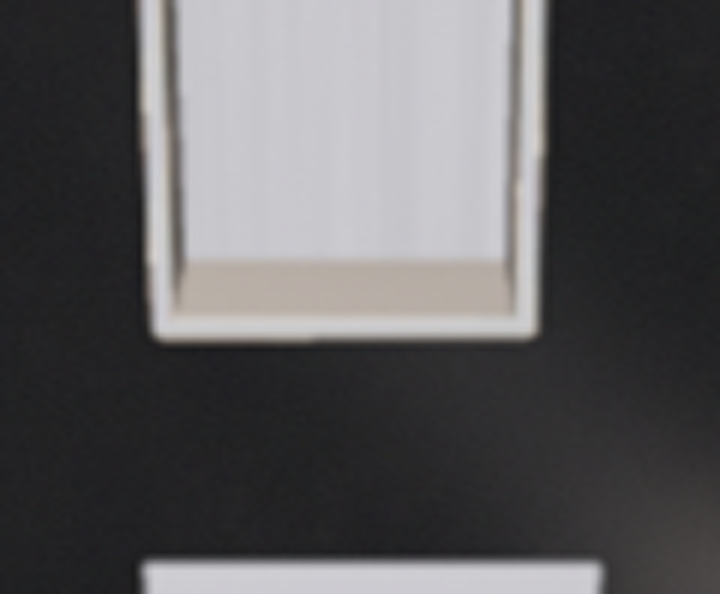

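```bash
python3 -c "
from h import *
im=load('w11')
print(onz(im,[[215.5,62.7],[279.7,62.4]],.032).round(4)); print(onz(im,[[220.8,48.5],[274.7,48.5]],.005).round(4))
im=load('w10'); cv2.imwrite('pics/w10z.png',cv2.resize(im['pixels'][0:110,190:310,::-1],None,fx=6,fy=5.4,interpolation=cv2.INTER_CUBIC))
im=load('top0'); g=im['pixels'][130:220,245:290,::-1]; cv2.imwrite('pics/t0pan.png',cv2.resize(g,None,fx=9,fy=6.6,interpolation=cv2.INTER_CUBIC))
"
```

```text
[[ 0.5005 -0.0362  0.032 ]
 [ 0.4966 -0.1089  0.032 ]]
[[ 0.5195 -0.0412  0.005 ]
 [ 0.5158 -0.106   0.005 ]]
```

View pics/w10z.png

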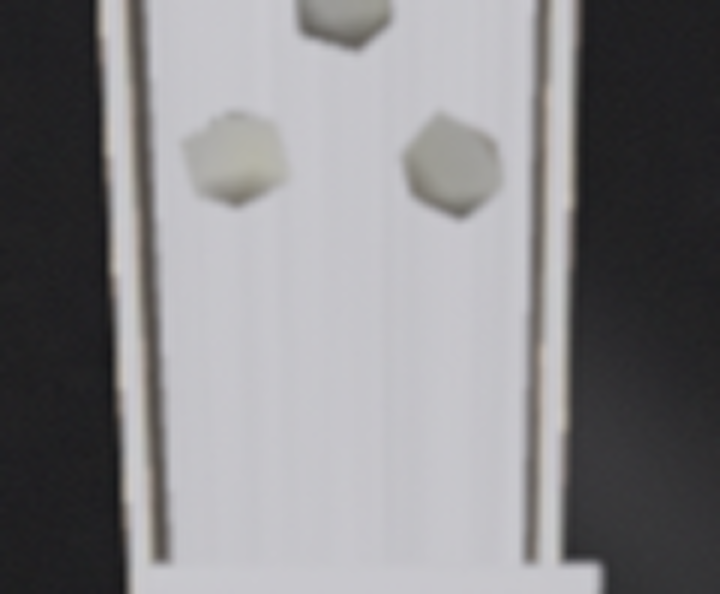

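View pics/t0pan.png

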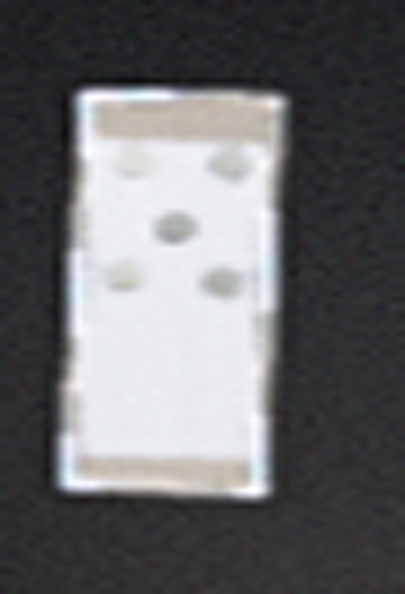

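```bash
python3 -c "
from h import *
im=load('w10')
f=lambda a:np.c_[190+np.array(a)[:,0]/6,np.array(a)[:,1]/5.4]
l=onz(im,f([(170,550),(148,100)]),.005);r=onz(im,f([(526,550),(540,100)]),.005); print(l.round(4),r.round(4))
for q in (l,r): d=q[1]-q[0]; print(np.degrees(np.arctan2(d[1],d[0])))
print(onz(im,f([(235,160),(452,165),(345,5)]),.011).round(4))
t=load('top0'); g=lambda a:np.c_[245+np.array(a)[:,0]/9,130+np.array(a)[:,1]/6.6]
print(onz(t,g([(135,163),(230,163),(176,228),(125,275),(222,282)]),.011).round(4)); print(onz(t,g([(92,140),(265,140),(82,457),(252,460)]),.005).round(4))
"
```

```text
[[ 0.5407 -0.0423  0.005 ]
 [ 0.6207 -0.0464  0.005 ]] [[ 0.5367 -0.107   0.005 ]
 [ 0.6166 -0.1122  0.005 ]]
-2.922409319992833
-3.6851434443759943
[[ 0.6085 -0.0605  0.011 ]
 [ 0.6054 -0.0965  0.011 ]
 [ 0.6321 -0.0804  0.011 ]]
[[ 0.6645 -0.0649  0.011 ]
 [ 0.6638 -0.1001  0.011 ]
 [ 0.631  -0.0794  0.011 ]
 [ 0.6075 -0.0601  0.011 ]
 [ 0.6032 -0.0958  0.011 ]]
[[ 0.6777 -0.0492  0.005 ]
 [ 0.6765 -0.1135  0.005 ]
 [ 0.5165 -0.0426  0.005 ]
 [ 0.5138 -0.1051  0.005 ]]
```

Request:
{"api": "arm_command", "payload": {
  "commands": [
    [0.8,[4,-0.1,-2.5],0],
    [0.8,[4,-0.1,-2.5],0],
    [0.8,[4,-0.1,-2.5],0],
    [0.8,[1.8,0,-2],0],
    [0.8,[0,0,0],0],
    [0.8,[0,0,0],0]
  ],
  "grip_force": 100
}}

```text
clock: 8.55
position: [0.5174, -0.0723, 0.1581]
ee_rot: [0.485, -0.486, 0.515, -0.513]
contact_force: [-0.5, -0.2, -0.2]
width: 0.0126
```

```bash
python3 -c "
from h import *
st(); im=shot('wrist','w12')"
```

```text
t 8.55 q [-0.27  0.27  1.76  0.    1.12  1.35] p [ 0.5174 -0.0723  0.1581] zyaw -3.23 tilt [-0.001 -1.    -0.003] F [-0.5 -0.2 -0.2] M [ 0.    0.02 -0.04] w 0.0126
```

View pics/w12.png

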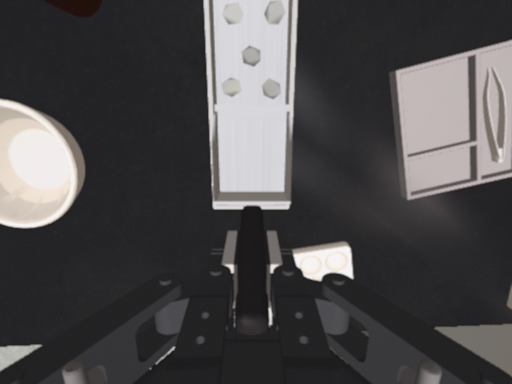

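Request:
{"api": "arm_command", "payload": {
  "commands": [
    [0.8,[-0.3,0.1,-3],0],
    [0.8,[0,0,-2.5],0],
    [0.8,[0,0,-1.4],0],
    [0.8,[0,0,0],0],
    [0.8,[0,0,0],0]
  ]
}}

```text
clock: 9.1
position: [0.5149, -0.0727, 0.0917]
ee_rot: [-0.486, 0.485, -0.514, 0.515]
contact_force: [0.2, 0.7, -1.0]
width: 0.0127
```

```bash
python3 -c "
from h import *
st(); im=shot('wrist','w13'); P=cloud(im); print(P[100,230:280:10].round(4),P[60:100:8,252].round(4)); print(onz(im,[[215,104],[291,104]],.02).round(4))"
```

```text
t 9.1 q [-0.27  0.33  1.85 -0.    0.95  1.35] p [ 0.5149 -0.0727  0.0917] zyaw -3.33 tilt [ 0.    -1.     0.002] F [ 0.2  0.7 -1. ] M [-0.02  0.07 -0.03] w 0.0127
[[ 0.5947 -0.0634  0.0056]
 [ 0.5943 -0.0705  0.005 ]
 [ 0.5939 -0.0776  0.0062]
 [ 0.5935 -0.0847  0.005 ]
 [ 0.5931 -0.0919  0.0035]] [[ 0.6198 -0.0806  0.0049]
 [ 0.6147 -0.0803  0.0051]
 [ 0.6097 -0.08    0.0045]
 [ 0.6044 -0.0797  0.0051]
 [ 0.5991 -0.0794  0.0052]]
[[ 0.5924 -0.0543  0.02  ]
 [ 0.5895 -0.1047  0.02  ]]
```

View pics/w13.png

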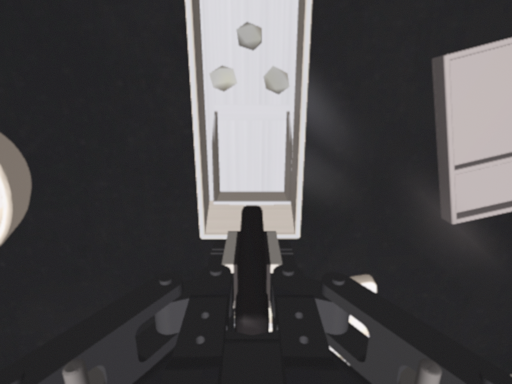

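Request:
{"api": "arm_command", "payload": {
  "commands": [
    [0.8,[0,0.2,-0.8],0],
    [0.8,[0,0,-0.4],0],
    [0.8,[0,0,-0.1],0],
    [0.8,[0,0,0],0]
  ]
}}

```text
clock: 9.55
position: [0.5147, -0.0707, 0.0772]
ee_rot: [0.485, -0.485, 0.514, -0.514]
contact_force: [0.3, 0.2, -1.4]
width: 0.0127
```

```bash
python3 -c "
from h import *
st()"
```

```text
t 9.55 q [-0.27  0.35  1.87 -0.    0.92  1.36] p [ 0.5147 -0.0707  0.0772] zyaw -3.33 tilt [ 0. -1. -0.] F [ 0.3  0.2 -1.4] M [-0.01  0.03 -0.06] w 0.0127
```

Request:
{"api": "arm_command", "payload": {
  "commands": [
    [0.8,[0,0,-0.1],0],
    [0.8,[0,0,0],0]
  ]
}}

```text
clock: 9.75
position: [0.515, -0.0708, 0.0768]
ee_rot: [-0.485, 0.485, -0.514, 0.515]
contact_force: [-0.8, 0.7, 2.8]
width: 0.0127
```

Request:
{"api": "arm_command", "payload": {
  "commands": [
    [0.8,[0,0,-0.1],0],
    [0.8,[0,0,0],0]
  ]
}}

```text
clock: 9.95
position: [0.515, -0.0708, 0.0768]
ee_rot: [-0.485, 0.485, -0.514, 0.515]
contact_force: [-2.4, 0.6, 10.5]
width: 0.0124
```

Request:
{"api": "arm_command", "payload": {
  "commands": [
    [0.8,[0.5,-0.03,0.06],0],
    [0.8,[1,-0.06,0],0],
    [0.8,[1,-0.06,0],0],
    [0.8,[1,-0.06,0],0],
    [0.8,[0.5,-0.03,0],0]
  ]
}}

```text
clock: 10.45
position: [0.5561, -0.0735, 0.0768]
ee_rot: [-0.486, 0.485, -0.514, 0.515]
contact_force: [-1.9, -0.2, 8.0]
width: 0.0127
```

```bash
python3 -c "
from h import *
st(); im=shot('wrist','w14')"
```

```text
t 10.45 q [-0.26  0.4   1.78 -0.    0.96  1.37] p [ 0.5561 -0.0735  0.0768] zyaw -3.33 tilt [ 0.001 -1.     0.002] F [-1.9 -0.2  8. ] M [ 0.07  0.4  -0.05] w 0.0127
```

View pics/w14.png

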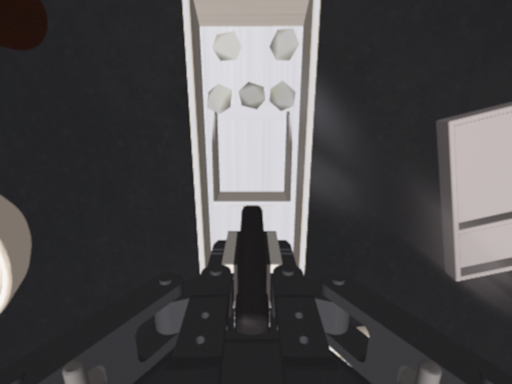

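Request:
{"api": "arm_command", "payload": {
  "commands": [
    [0.8,[1,-0.06,0],0],
    [0.8,[1,-0.06,0],0],
    [0.8,[1,-0.06,0],0],
    [0.8,[0,0,0],0]
  ]
}}

```text
clock: 10.9
position: [0.5872, -0.0754, 0.0767]
ee_rot: [-0.486, 0.484, -0.513, 0.516]
contact_force: [1.4, -0.5, 4.9]
width: 0.0129
```

```bash
python3 -c "
from h import *
st(); im=shot('wrist','w15')"
```

```text
t 10.9 q [-0.25  0.44  1.71  0.    0.98  1.38] p [ 0.5872 -0.0754  0.0767] zyaw -3.33 tilt [ 0.001 -1.     0.004] F [ 1.4 -0.5  4.9] M [-0.02 -0.37  0.01] w 0.0129
```

View pics/w15.png

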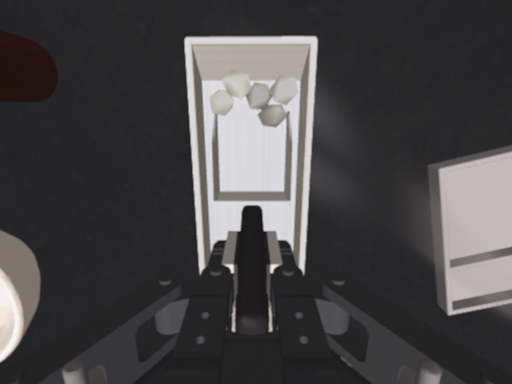

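Request:
{"api": "arm_command", "payload": {
  "commands": [
    [0.8,[0.6,-0.03,0],0],
    [0.8,[0.5,-0.03,0],0],
    [0.8,[0,0,0],0]
  ]
}}

```text
clock: 11.25
position: [0.596, -0.0756, 0.0768]
ee_rot: [-0.485, 0.485, -0.514, 0.515]
contact_force: [-1.1, 0.3, 7.9]
width: 0.0129
```

```bash
python3 -c "
from h import *
st(); im=shot('wrist','w16')"
```

```text
t 11.25 q [-0.24  0.45  1.69 -0.    1.    1.39] p [ 0.596  -0.0756  0.0768] zyaw -3.33 tilt [ 0.    -1.     0.001] F [-1.1  0.3  7.9] M [ 0.11  0.05 -0.04] w 0.0129
```

View pics/w16.png

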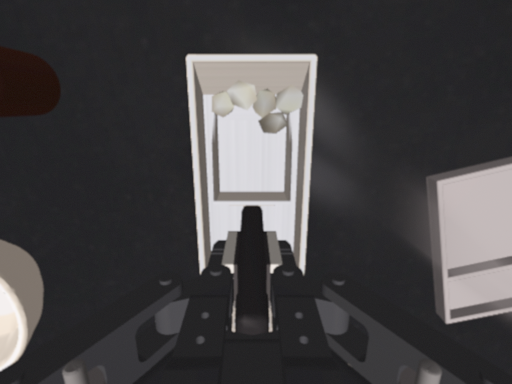

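Request:
{"api": "arm_command", "payload": {
  "commands": [
    [0.8,[0.3,-0.02,0],0],
    [0.8,[0.2,-0.01,0.1],0],
    [0.8,[0,0,0],0]
  ]
}}

```text
clock: 11.6
position: [0.6002, -0.0758, 0.0768]
ee_rot: [0.485, -0.485, 0.515, -0.514]
contact_force: [-1.5, 1.2, 3.8]
width: 0.0125
```

```bash
python3 -c "
from h import *
st(); im=shot('wrist','w17');cv2.imwrite('pics/w17z.png',cv2.resize(im['pixels'][50:220,180:330,::-1],None,fx=4,fy=3.5,interpolation=cv2.INTER_CUBIC))"
```

```text
t 11.6 q [-0.24  0.46  1.68 -0.    1.    1.39] p [ 0.6002 -0.0758  0.0768] zyaw -3.33 tilt [-0.    -1.    -0.001] F [-1.5  1.2  3.8] M [-0.01  0.12 -0.04] w 0.0125
```

View pics/w17z.png

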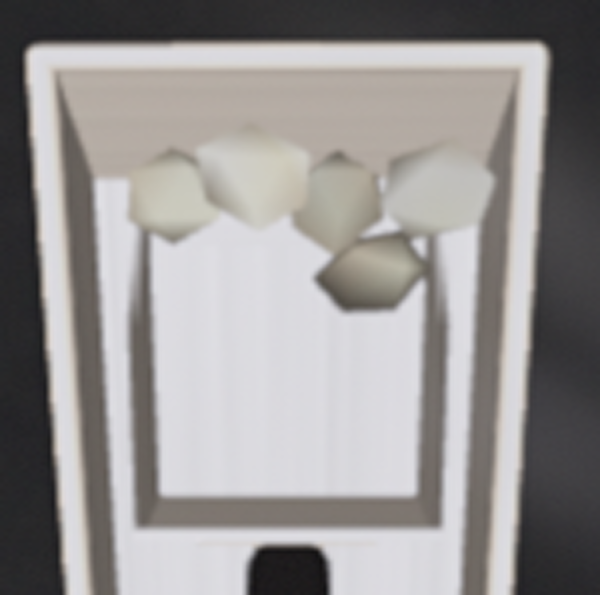

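Request:
{"api": "arm_command", "payload": {
  "commands": [
    [0.8,[0.35,-0.02,0.5],0],
    [0.8,[0.35,-0.02,0.6],0],
    [0.8,[0.35,-0.02,0.6],0],
    [0.8,[0,0,0],0]
  ]
}}

```text
clock: 12.05
position: [0.6125, -0.0767, 0.0949]
ee_rot: [-0.486, 0.485, -0.514, 0.515]
contact_force: [0.4, -0.7, -1.4]
width: 0.0127
```

```bash
python3 -c "
from h import *
st(); im=shot('wrist','w18');cv2.imwrite('pics/w18z.png',cv2.resize(im['pixels'][50:220,180:330,::-1],None,fx=4,fy=3.5,interpolation=cv2.INTER_CUBIC))"
```

```text
t 12.05 q [-0.24  0.45  1.63 -0.    1.05  1.39] p [ 0.6125 -0.0767  0.0949] zyaw -3.33 tilt [ 0.    -1.     0.002] F [ 0.4 -0.7 -1.4] M [-0.02  0.09 -0.02] w 0.0127
```

View pics/w18z.png

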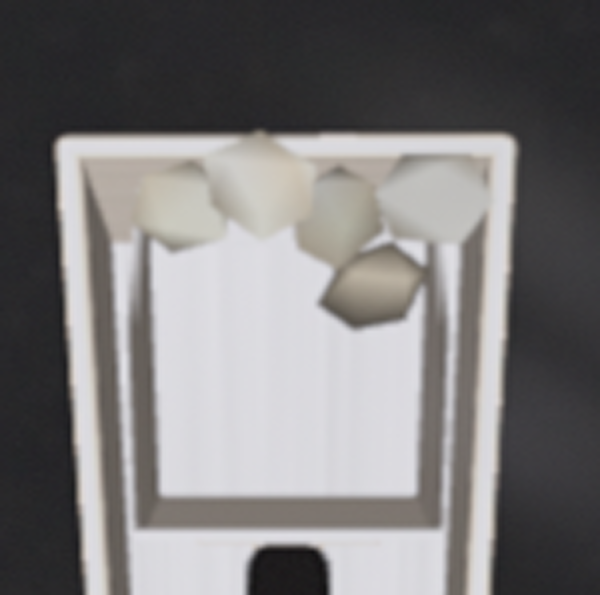

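Request:
{"api": "arm_command", "payload": {
  "commands": [
    [0.8,[-0.2,0.01,0.3],0],
    [0.8,[-0.5,0.03,0.2],0],
    [0.8,[-0.9,0.05,0],0],
    [0.8,[-1.3,0.07,0],0],
    [0.8,[-1.5,0.08,0],0],
    [0.8,[-1.3,0.07,0],0],
    [0.8,[-0.9,0.05,0],0],
    [0.8,[-0.5,0.03,0],0],
    [0.8,[-0.2,0.01,0],0],
    [0.8,[0,0,0],0]
  ]
}}

```text
clock: 13.1
position: [0.5384, -0.0726, 0.0991]
ee_rot: [-0.485, 0.485, -0.514, 0.515]
contact_force: [-0.3, -0.4, -0.3]
width: 0.0127
```

```bash
python3 -c "
from h import *
st(); im=shot('wrist','w19');cv2.imwrite('pics/w19z.png',cv2.resize(im['pixels'][0:220,180:330,::-1],None,fx=4,fy=2.7,interpolation=cv2.INTER_CUBIC))"
```

```text
t 13.1 q [-0.26  0.36  1.79 -0.    0.99  1.37] p [ 0.5384 -0.0726  0.0991] zyaw -3.34 tilt [ 0.    -1.     0.001] F [-0.3 -0.4 -0.3] M [0.06 0.02 0.03] w 0.0127
```

View pics/w19z.png

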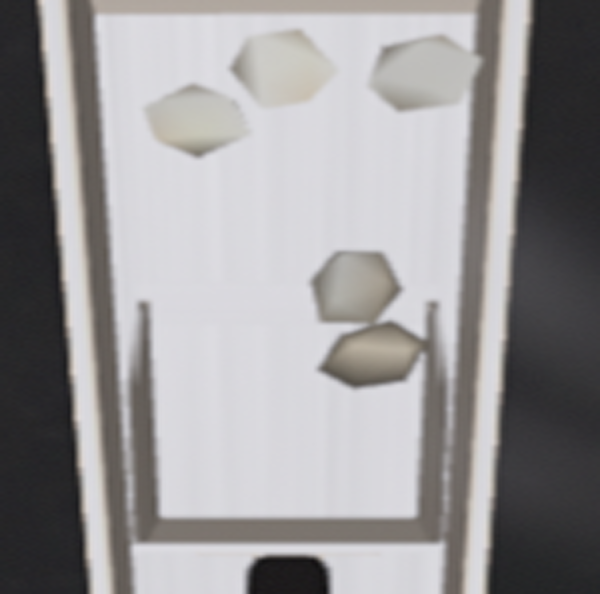

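Request:
{"api": "arm_command", "payload": {
  "commands": [
    [0.8,[3.2,-0.18,0],0],
    [0.8,[1.6,-0.09,0],0],
    [0.8,[0.6,-0.03,0],0],
    [0.8,[0.1,0,0],0],
    [0.8,[0,0,0],0]
  ]
}}

```text
clock: 13.65
position: [0.5924, -0.0753, 0.0985]
ee_rot: [0.485, -0.486, 0.515, -0.514]
contact_force: [0.4, 0.7, 0.1]
width: 0.0126
```

```bash
python3 -c "
from h import *
st(); im=shot('wrist','w20');cv2.imwrite('pics/w20z.png',cv2.resize(im['pixels'][0:220,180:330,::-1],None,fx=4,fy=2.7,interpolation=cv2.INTER_CUBIC))"
```

```text
t 13.65 q [-0.24  0.43  1.67 -0.    1.05  1.39] p [ 0.5924 -0.0753  0.0985] zyaw -3.33 tilt [-0.    -1.    -0.002] F [0.4 0.7 0.1] M [ 0.01 -0.01 -0.  ] w 0.0126
```

View pics/w20z.png

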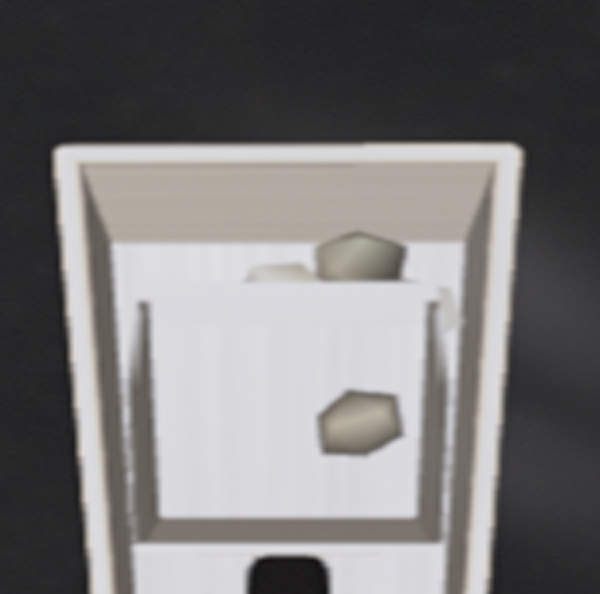

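Request:
{"api": "arm_command", "payload": {
  "commands": [
    [0.8,[-0.4,0.02,0],0],
    [0.8,[-1.0,0.06,0],0],
    [0.8,[-1.7,0.1,0],0],
    [0.8,[-2.0,0.11,0],0],
    [0.8,[-1.5,0.08,0],0],
    [0.8,[-0.8,0.05,0],0],
    [0.8,[-0.3,0.02,0],0],
    [0.8,[0,0,0],0]
  ]
}}

```text
clock: 14.5
position: [0.5161, -0.0711, 0.0992]
ee_rot: [-0.485, 0.485, -0.514, 0.515]
contact_force: [0.5, -0.3, -1.6]
width: 0.0126
```

```bash
python3 -c "
from h import *
st(); im=shot('wrist','w21');cv2.imwrite('pics/w21z.png',cv2.resize(im['pixels'][0:220,180:330,::-1],None,fx=4,fy=2.7,interpolation=cv2.INTER_CUBIC))"
```

```text
t 14.5 q [-0.27  0.33  1.84 -0.    0.97  1.36] p [ 0.5161 -0.0711  0.0992] zyaw -3.35 tilt [ 0.    -1.     0.001] F [ 0.5 -0.3 -1.6] M [ 0.01  0.1  -0.02] w 0.0126
```

View pics/w21z.png

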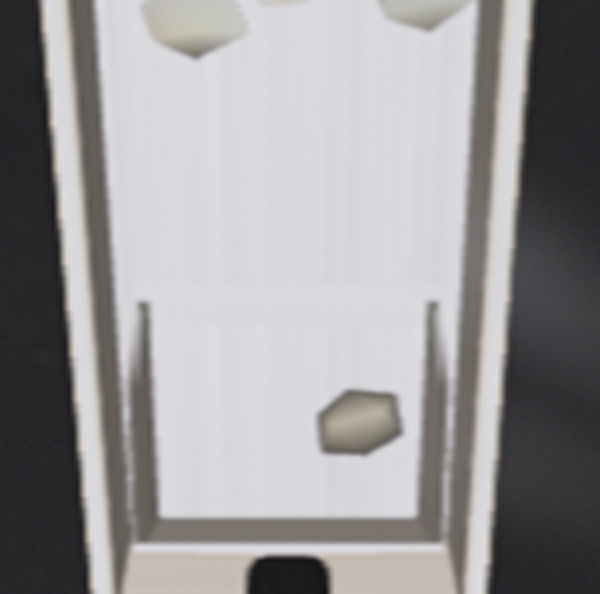

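Request:
{"api": "arm_command", "payload": {
  "commands": [
    [0.8,[0.1,0,-1.5],0],
    [0.8,[0,0,-0.6],0],
    [0.8,[0,0,-0.12],0],
    [0.8,[0,0,0],0]
  ]
}}

```text
clock: 14.95
position: [0.5179, -0.0712, 0.0768]
ee_rot: [-0.485, 0.485, -0.514, 0.514]
contact_force: [-0.5, 0.1, 0.7]
width: 0.0126
```

Request:
{"api": "arm_command", "payload": {
  "commands": [
    [0.8,[2,-0.11,-0.06],0],
    [0.8,[3,-0.17,0],0],
    [0.8,[2.4,-0.14,0],0],
    [0.8,[0.5,-0.03,0],0],
    [0.8,[0,0,0],0]
  ]
}}

```text
clock: 15.45
position: [0.5981, -0.076, 0.0767]
ee_rot: [-0.486, 0.485, -0.513, 0.515]
contact_force: [2.0, -0.8, 4.2]
width: 0.0123
```

```bash
python3 -c "
from h import *
st(); im=shot('wrist','w22');cv2.imwrite('pics/w22z.png',cv2.resize(im['pixels'][0:220,180:330,::-1],None,fx=4,fy=2.7,interpolation=cv2.INTER_CUBIC))"
```

```text
t 15.45 q [-0.24  0.45  1.69 -0.    1.    1.39] p [ 0.5981 -0.076   0.0767] zyaw -3.32 tilt [ 0.001 -1.     0.003] F [ 2.  -0.8  4.2] M [-0.   -0.33  0.02] w 0.0123
```

View pics/w22z.png

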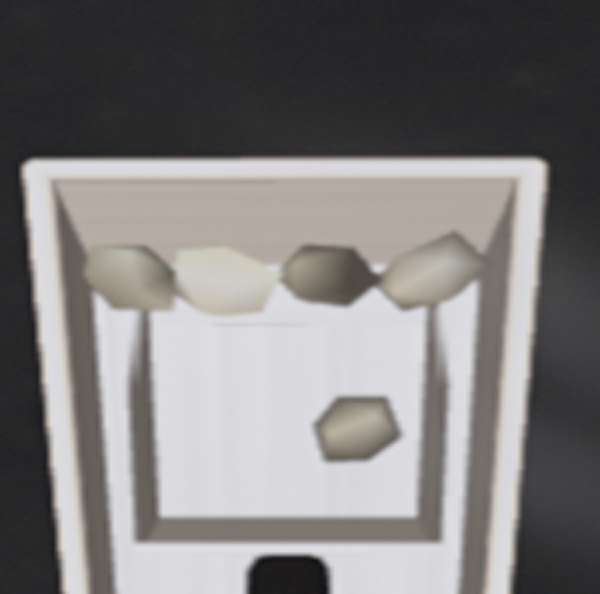

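Request:
{"api": "arm_command", "payload": {
  "commands": [
    [0.8,[0.3,-0.02,0],0],
    [0.8,[-0.3,0.02,0.1],0],
    [0.8,[-0.6,0.03,0],0],
    [0.8,[-0.8,0.04,0],0],
    [0.8,[-0.6,0.03,0],0],
    [0.8,[-0.2,0.01,0],0],
    [0.8,[0,0,0],0]
  ]
}}

```text
clock: 16.2
position: [0.5732, -0.0743, 0.077]
ee_rot: [0.485, -0.485, 0.515, -0.514]
contact_force: [0.9, 0.2, -0.7]
width: 0.0128
```

```bash
python3 -c "
from h import *
st(); im=shot('wrist','w23');cv2.imwrite('pics/w23z.png',cv2.resize(im['pixels'][0:220,180:330,::-1],None,fx=4,fy=2.7,interpolation=cv2.INTER_CUBIC))"
```

```text
t 16.2 q [-0.25  0.42  1.74 -0.    0.98  1.38] p [ 0.5732 -0.0743  0.077 ] zyaw -3.34 tilt [-0.    -1.    -0.001] F [ 0.9  0.2 -0.7] M [-0.01  0.06  0.  ] w 0.0128
```

View pics/w23z.png

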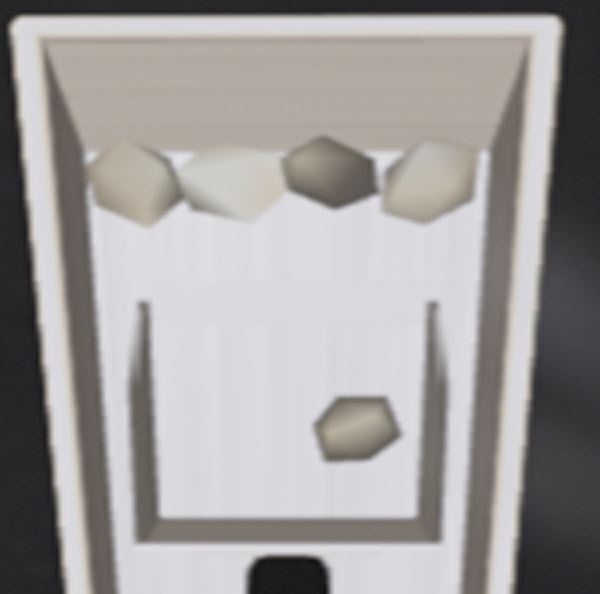

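Request:
{"api": "arm_command", "payload": {
  "commands": [
    [0.8,[1,-0.06,-0.1],0],
    [0.8,[1,-0.06,0],0],
    [0.8,[0.5,-0.03,0],0],
    [0.8,[0.4,-0.02,0],0],
    [0.8,[0,0,0],0],
    [0.8,[0,0,0.2],0],
    [0.8,[0,0,0.3],0],
    [0.8,[0,0,0.4],0],
    [0.8,[0,0,0],0]
  ]
}}

```text
clock: 17.15
position: [0.6038, -0.0762, 0.0854]
ee_rot: [-0.485, 0.485, -0.514, 0.515]
contact_force: [0.3, -0.3, -0.4]
width: 0.0125
```

```bash
python3 -c "
from h import *
st(); im=shot('wrist','w24');cv2.imwrite('pics/w24z.png',cv2.resize(im['pixels'][0:220,180:330,::-1],None,fx=4,fy=2.7,interpolation=cv2.INTER_CUBIC))"
```

```text
t 17.15 q [-0.24  0.45  1.66 -0.    1.02  1.39] p [ 0.6038 -0.0762  0.0854] zyaw -3.33 tilt [ 0.    -1.     0.001] F [ 0.3 -0.3 -0.4] M [0.03 0.08 0.02] w 0.0125
```

View pics/w24z.png

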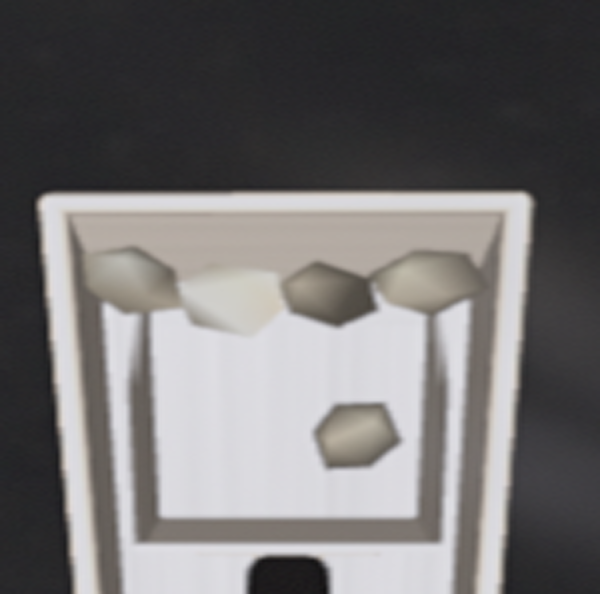

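Request:
{"api": "arm_command", "payload": {
  "commands": [
    [0.8,[-0.1,0.01,0.1],0],
    [0.8,[-0.2,0.01,0.1],0],
    [0.8,[-0.4,0.02,0],0],
    [0.8,[-0.7,0.04,0],0],
    [0.8,[-0.8,0.05,0],0],
    [0.8,[-0.8,0.05,0],0],
    [0.8,[-0.6,0.03,0],0],
    [0.8,[-0.2,0.01,0],0],
    [0.8,[0,0,0],0]
  ]
}}

```text
clock: 18.1
position: [0.565, -0.074, 0.0873]
ee_rot: [-0.485, 0.485, -0.514, 0.514]
contact_force: [0.5, -0.5, -1.4]
width: 0.0126
```

```bash
python3 -c "
from h import *
st(); im=shot('wrist','w25');cv2.imwrite('pics/w25z.png',cv2.resize(im['pixels'][0:220,180:330,::-1],None,fx=4,fy=2.7,interpolation=cv2.INTER_CUBIC))"
```

```text
t 18.1 q [-0.25  0.4   1.75 -0.    0.99  1.38] p [ 0.565  -0.074   0.0873] zyaw -3.34 tilt [ 0. -1.  0.] F [ 0.5 -0.5 -1.4] M [ 0.02  0.02 -0.01] w 0.0126
```

View pics/w25z.png

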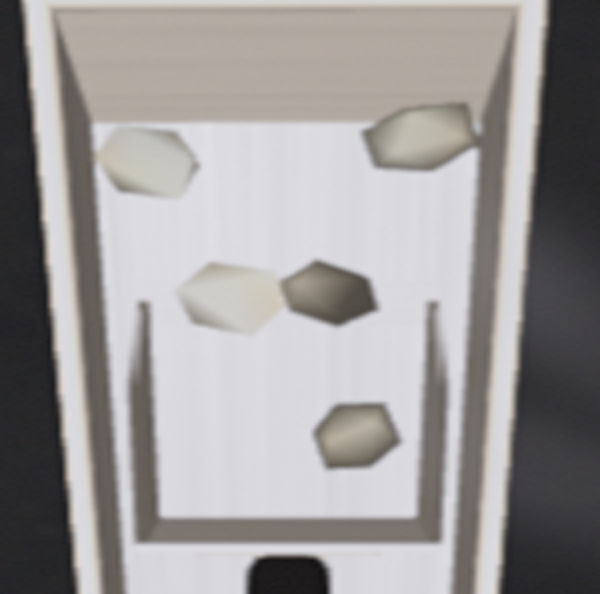

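Request:
{"api": "arm_command", "payload": {
  "commands": [
    [0.8,[-0.2,0.01,0.2],0],
    [0.8,[-0.5,0.03,0.4],0],
    [0.8,[-0.8,0.05,0.5],0],
    [0.8,[-0.9,0.05,0.3],0],
    [0.8,[-0.6,0.03,0.1],0],
    [0.8,[-0.2,0.01,0],0],
    [0.8,[0,0,0],0],
    [0.8,[3.2,-0.18,0],0],
    [0.8,[1.6,-0.09,0],0],
    [0.8,[0.5,-0.03,0],0],
    [0.8,[0.1,0,0],0],
    [0.8,[0,0,0],0]
  ]
}}

```text
clock: 19.35
position: [0.5862, -0.0749, 0.1017]
ee_rot: [0.485, -0.486, 0.515, -0.514]
contact_force: [0.8, -0.2, -0.7]
width: 0.0126
```

```bash
python3 -c "
from h import *
st(); im=shot('wrist','w26');cv2.imwrite('pics/w26z.png',cv2.resize(im['pixels'][0:220,180:330,::-1],None,fx=4,fy=2.7,interpolation=cv2.INTER_CUBIC))"
```

```text
t 19.35 q [-0.24  0.41  1.68 -0.    1.05  1.38] p [ 0.5862 -0.0749  0.1017] zyaw -3.33 tilt [-0.    -1.    -0.002] F [ 0.8 -0.2 -0.7] M [0.02 0.02 0.02] w 0.0126
```

View pics/w26z.png

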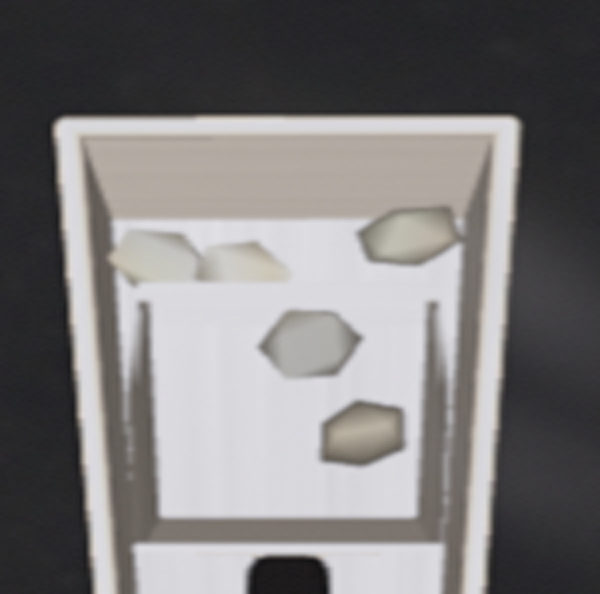

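Request:
{"api": "arm_command", "payload": {
  "commands": [
    [0.8,[-0.4,0.02,0],0],
    [0.8,[-0.9,0.1,0],0],
    [0.8,[-1.4,0.2,0],0],
    [0.8,[-1.6,0.2,0],0],
    [0.8,[-1.2,0.1,0],0],
    [0.8,[-0.7,0.1,-0.3],0],
    [0.8,[-0.3,0.05,-0.7],0],
    [0.8,[0,0,-0.8],0],
    [0.8,[0,0,-0.5],0],
    [0.8,[0,0,-0.2],0],
    [0.8,[0,0,0],0]
  ]
}}

```text
clock: 20.5
position: [0.5228, -0.0676, 0.0769]
ee_rot: [-0.485, 0.485, -0.514, 0.514]
contact_force: [0.0, 0.5, -2.6]
width: 0.0127
```

```bash
python3 -c "
from h import *
st(); im=shot('wrist','w27')"
```

```text
t 20.5 q [-0.26  0.36  1.86 -0.    0.93  1.37] p [ 0.5228 -0.0676  0.0769] zyaw -3.33 tilt [ 0. -1.  0.] F [ 0.   0.5 -2.6] M [-0.02  0.05 -0.  ] w 0.0127
```

View pics/w27.png

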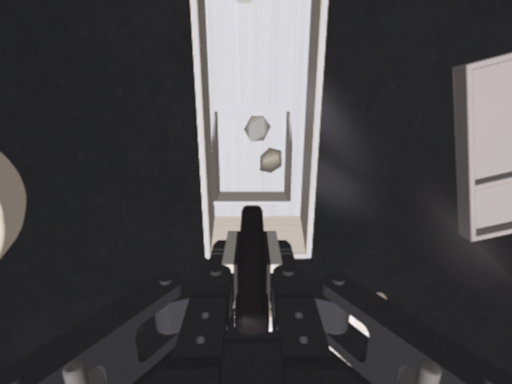

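Request:
{"api": "arm_command", "payload": {
  "commands": [
    [0.8,[1,-0.06,-0.1],0],
    [0.8,[2,-0.11,0],0],
    [0.8,[2,-0.11,0],0],
    [0.8,[1.5,-0.09,0],0],
    [0.8,[0.9,-0.05,0],0],
    [0.8,[0.5,-0.03,0],0],
    [0.8,[0.2,0,0],0],
    [0.8,[0,0,0.2],0],
    [0.8,[0,0,0.3],0],
    [0.8,[0,0,0.4],0],
    [0.8,[0,0,0],0]
  ]
}}

```text
clock: 21.65
position: [0.6036, -0.072, 0.0855]
ee_rot: [-0.485, 0.485, -0.514, 0.515]
contact_force: [0.6, -1.0, -1.0]
width: 0.0126
```

```bash
python3 -c "
from h import *
st(); im=shot('wrist','w28');cv2.imwrite('pics/w28z.png',cv2.resize(im['pixels'][0:220,180:330,::-1],None,fx=4,fy=2.7,interpolation=cv2.INTER_CUBIC))"
```

```text
t 21.65 q [-0.23  0.45  1.66 -0.    1.02  1.4 ] p [ 0.6036 -0.072   0.0855] zyaw -3.33 tilt [ 0.    -1.     0.001] F [ 0.6 -1.  -1. ] M [ 0.02  0.11 -0.01] w 0.0126
```

View pics/w28z.png

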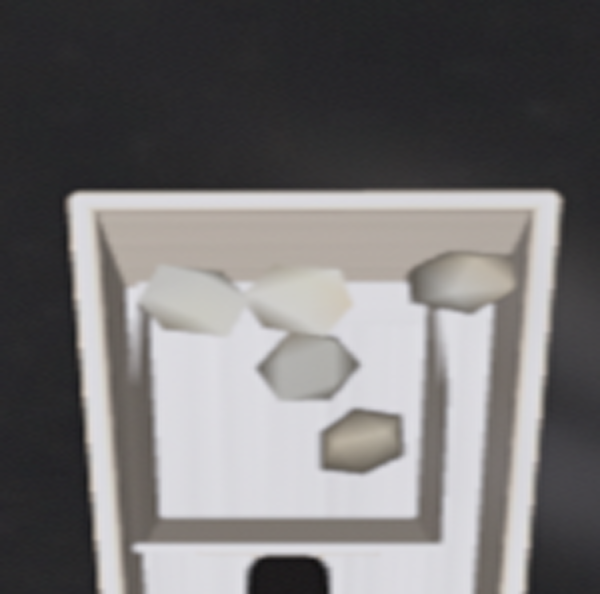

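Request:
{"api": "arm_command", "payload": {
  "commands": [
    [0.8,[-0.1,0.01,0.1],0],
    [0.8,[-0.2,0.01,0.1],0],
    [0.8,[-0.4,0.0,0.1],0],
    [0.8,[-0.7,0.0,0.2],0],
    [0.8,[-0.9,0.0,0.3],0],
    [0.8,[-1.1,0.0,0.3],0],
    [0.8,[-1.0,0.0,0.3],0],
    [0.8,[-0.8,0.0,0.2],0],
    [0.8,[-0.5,0,0.1],0],
    [0.8,[-0.2,0,0],0],
    [0.8,[0,0,0],0]
  ]
}}

```text
clock: 22.8
position: [0.5441, -0.0718, 0.1022]
ee_rot: [-0.485, 0.485, -0.514, 0.514]
contact_force: [-0.2, 0.5, -2.1]
width: 0.013
```

```bash
python3 -c "
from h import *
st(); im=shot('wrist','w29');cv2.imwrite('pics/w29z.png',cv2.resize(im['pixels'][0:220,180:330,::-1],None,fx=4,fy=2.7,interpolation=cv2.INTER_CUBIC))"
```

```text
t 22.8 q [-0.26  0.36  1.78 -0.    1.    1.37] p [ 0.5441 -0.0718  0.1022] zyaw -3.34 tilt [ 0. -1.  0.] F [-0.2  0.5 -2.1] M [-0.01  0.11 -0.  ] w 0.013
```

View pics/w29z.png

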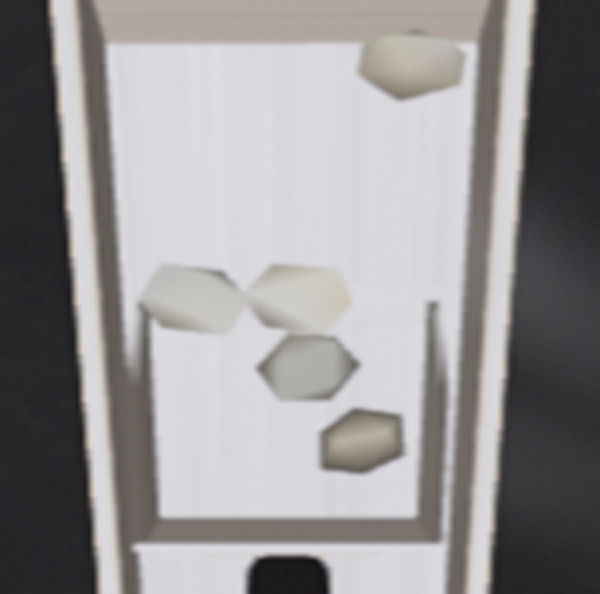

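Request:
{"api": "arm_command", "payload": {
  "commands": [
    [0.8,[-0.3,0.02,0],0],
    [0.8,[-0.6,0.03,0],0],
    [0.8,[-0.5,0.03,0],0],
    [0.8,[-0.1,0,0],0],
    [0.8,[0,0,0],0],
    [0.8,[2.5,-0.14,0],0],
    [0.8,[2.0,-0.11,0],0],
    [0.8,[1.4,-0.08,0],0],
    [0.8,[0.7,-0.04,0],0],
    [0.8,[0.2,0,0],0],
    [0.8,[0,0,0],0]
  ]
}}

```text
clock: 23.95
position: [0.5968, -0.0746, 0.1019]
ee_rot: [0.485, -0.486, 0.515, -0.514]
contact_force: [0.2, 1.0, -1.3]
width: 0.0123
```

```bash
python3 -c "
from h import *
st(); im=shot('wrist','w30');cv2.imwrite('pics/w30z.png',cv2.resize(im['pixels'][0:220,180:330,::-1],None,fx=4,fy=2.7,interpolation=cv2.INTER_CUBIC))"
```

```text
t 23.95 q [-0.24  0.43  1.66 -0.    1.06  1.39] p [ 0.5968 -0.0746  0.1019] zyaw -3.33 tilt [-0.    -1.    -0.001] F [ 0.2  1.  -1.3] M [ 0.02  0.   -0.04] w 0.0123
```

View pics/w30z.png

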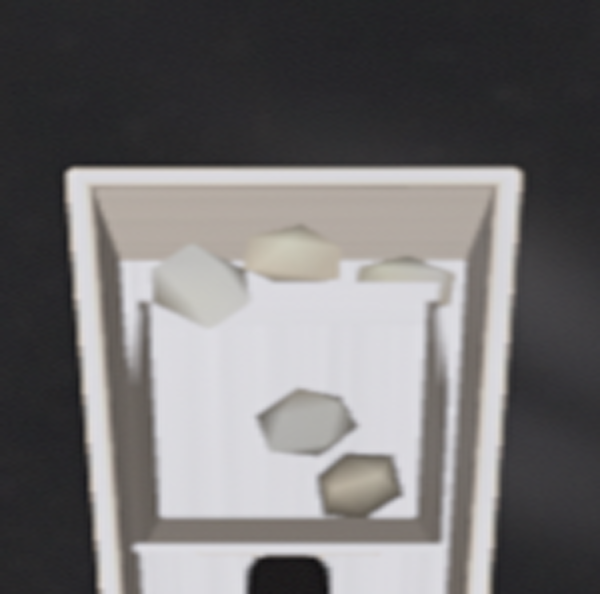

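Request:
{"api": "arm_command", "payload": {
  "commands": [
    [0.8,[-0.4,0.02,0],0],
    [0.8,[-0.9,0.05,0],0],
    [0.8,[-1.3,0.08,0],0],
    [0.8,[-1.4,0.08,0],0],
    [0.8,[-1.0,0.06,-0.3],0],
    [0.8,[-0.6,0.04,-0.6],0],
    [0.8,[-0.2,0.01,-0.8],0],
    [0.8,[0,0,-0.5],0],
    [0.8,[0,0,-0.3],0],
    [0.8,[0,0,0],0]
  ]
}}

```text
clock: 25.0
position: [0.5399, -0.0714, 0.077]
ee_rot: [-0.485, 0.485, -0.514, 0.514]
contact_force: [0.1, -0.5, -1.2]
width: 0.0126
```

```bash
python3 -c "
from h import *
st(); im=shot('wrist','w31');cv2.imwrite('pics/w31z.png',cv2.resize(im['pixels'][0:220,180:330,::-1],None,fx=4,fy=2.7,interpolation=cv2.INTER_CUBIC))"
```

```text
t 25.0 q [-0.26  0.38  1.82 -0.    0.94  1.37] p [ 0.5399 -0.0714  0.077 ] zyaw -3.33 tilt [ 0. -1.  0.] F [ 0.1 -0.5 -1.2] M [-0.01  0.04 -0.01] w 0.0126
```

View pics/w31z.png

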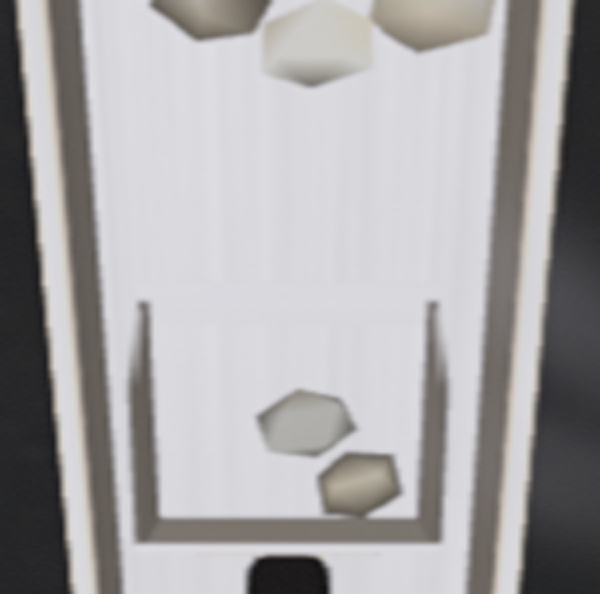

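Request:
{"api": "arm_command", "payload": {
  "commands": [
    [0.8,[1.5,-0.09,-0.1],0],
    [0.8,[2.3,-0.13,0],0],
    [0.8,[1.4,-0.08,0],0],
    [0.8,[0.6,-0.03,0],0],
    [0.8,[0.5,-0.03,0],0],
    [0.8,[0,0,0],0],
    [0.8,[0,0,0.2],0],
    [0.8,[0,0,0.3],0],
    [0.8,[0,0,0.4],0],
    [0.8,[0,0,0],0]
  ]
}}

```text
clock: 26.05
position: [0.6025, -0.0749, 0.0856]
ee_rot: [-0.485, 0.485, -0.514, 0.515]
contact_force: [-0.0, 0.1, -1.7]
width: 0.0122
```

```bash
python3 -c "
from h import *
st(); im=shot('wrist','w32');cv2.imwrite('pics/w32z.png',cv2.resize(im['pixels'][0:220,180:330,::-1],None,fx=4,fy=2.7,interpolation=cv2.INTER_CUBIC))"
```

```text
t 26.05 q [-0.24  0.45  1.67 -0.    1.02  1.39] p [ 0.6025 -0.0749  0.0856] zyaw -3.33 tilt [ 0.    -1.     0.001] F [-0.   0.1 -1.7] M [-0.02  0.07  0.01] w 0.0122
```

View pics/w32z.png

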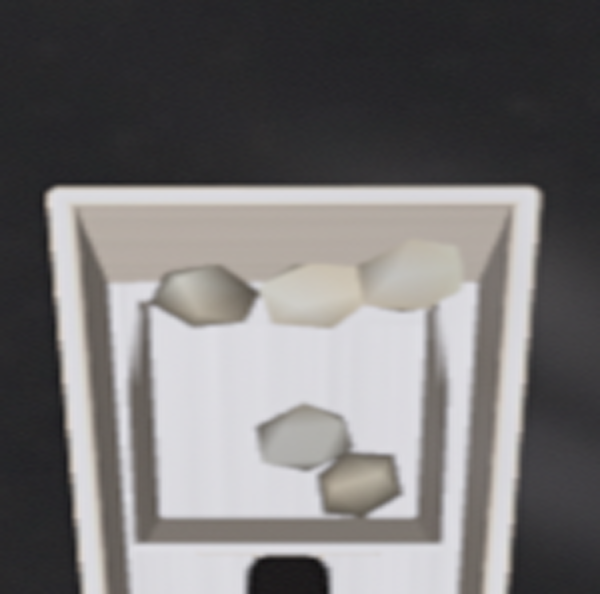

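Request:
{"api": "arm_command", "payload": {
  "commands": [
    [0.8,[-0.1,0.01,0.1],0],
    [0.8,[-0.2,0.01,0.1],0],
    [0.8,[-0.4,0.02,0.1],0],
    [0.8,[-0.6,0.03,0.1],0],
    [0.8,[-0.8,0.05,0],0],
    [0.8,[-1.0,0.06,0],0],
    [0.8,[-1.2,0.07,0],0],
    [0.8,[-1.4,0.08,0],0],
    [0.8,[0.2,0,0],0],
    [0.8,[0,0,0],0],
    [0.8,[0,0,0],0]
  ]
}}

```text
clock: 27.2
position: [0.5482, -0.0718, 0.0894]
ee_rot: [-0.486, 0.485, -0.514, 0.515]
contact_force: [-0.1, -0.4, -1.5]
width: 0.0129
```

```bash
python3 -c "
from h import *
st(); im=shot('wrist','w33');cv2.imwrite('pics/w33z.png',cv2.resize(im['pixels'][0:220,180:330,::-1],None,fx=4,fy=2.7,interpolation=cv2.INTER_CUBIC))"
```

```text
t 27.2 q [-0.26  0.38  1.79 -0.    0.98  1.37] p [ 0.5482 -0.0718  0.0894] zyaw -3.34 tilt [ 0.    -1.     0.002] F [-0.1 -0.4 -1.5] M [-0.03  0.1  -0.02] w 0.0129
```

View pics/w33z.png

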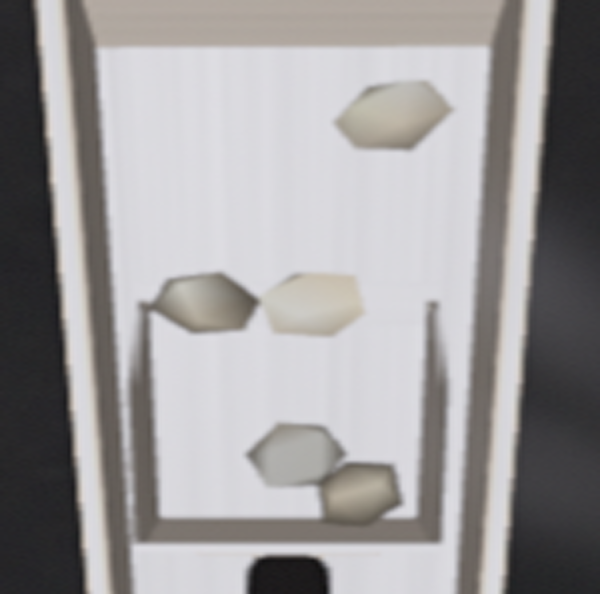

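Request:
{"api": "arm_command", "payload": {
  "commands": [
    [0.8,[1.2,-0.07,0.2],0],
    [0.8,[0.9,-0.05,0.3],0],
    [0.8,[0.6,-0.03,0.3],0],
    [0.8,[0.3,-0.02,0.3],0],
    [0.8,[0,0,0.1],0],
    [0.8,[-0.3,0.02,0],0],
    [0.8,[-0.6,0.03,0],0],
    [0.8,[-0.9,0.05,0],0],
    [0.8,[-1.2,0.07,0],0],
    [0.8,[1.2,-0.07,0],0],
    [0.8,[0.8,-0.05,0],0],
    [0.8,[0.4,-0.02,0],0]
  ]
}}

```text
clock: 28.45
position: [0.5727, -0.0733, 0.1015]
ee_rot: [-0.486, 0.485, -0.514, 0.515]
contact_force: [-1.0, -0.2, -0.7]
width: 0.013
```

Request:
{"api": "arm_command", "payload": {
  "commands": [
    [0.8,[0.1,0,0],0],
    [0.8,[0,0,0],0]
  ]
}}

```text
clock: 28.65
position: [0.5724, -0.073, 0.1009]
ee_rot: [0.485, -0.485, 0.514, -0.514]
contact_force: [0.7, -0.3, -0.4]
width: 0.0126
```

```bash
python3 -c "
from h import *
st(); im=shot('wrist','w34');cv2.imwrite('pics/w34z.png',cv2.resize(im['pixels'][0:220,180:330,::-1],None,fx=4,fy=2.7,interpolation=cv2.INTER_CUBIC))"
```

```text
t 28.65 q [-0.25  0.4   1.72 -0.    1.03  1.38] p [ 0.5724 -0.073   0.1009] zyaw -3.33 tilt [ 0. -1. -0.] F [ 0.7 -0.3 -0.4] M [ 0.04  0.03 -0.01] w 0.0126
```

View pics/w34z.png

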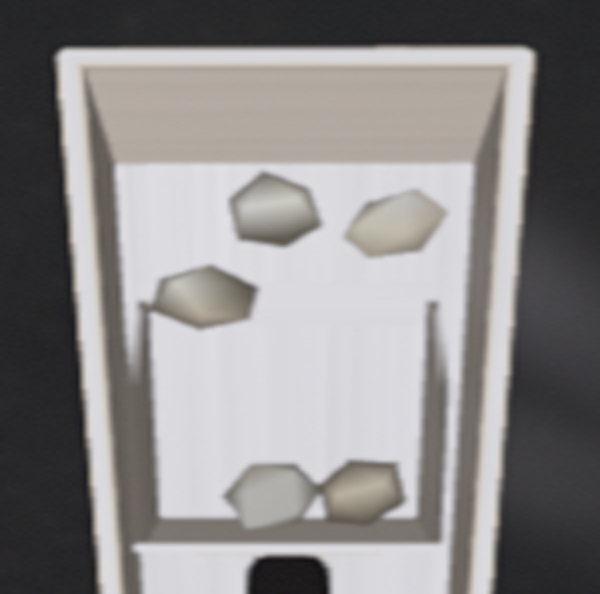

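Request:
{"api": "arm_command", "payload": {
  "commands": [
    [0.8,[-0.1,0.01,0],0],
    [0.8,[-0.3,0.02,0],0],
    [0.8,[-0.5,0.03,0],0],
    [0.8,[-0.6,0.03,-0.2],0],
    [0.8,[-0.6,0.03,-0.4],0],
    [0.8,[-0.5,0.03,-0.5],0],
    [0.8,[-0.4,0.02,-0.5],0],
    [0.8,[-0.2,0,-0.4],0],
    [0.8,[-0.1,0,-0.3],0],
    [0.8,[0,0,-0.1],0],
    [0.8,[0,0,0],0]
  ]
}}

```text
clock: 29.8
position: [0.5396, -0.0714, 0.0771]
ee_rot: [-0.485, 0.485, -0.514, 0.514]
contact_force: [-0.2, 0.0, -1.6]
width: 0.0126
```

```bash
python3 -c "
from h import *
st(); im=shot('wrist','w35');cv2.imwrite('pics/w35z.png',cv2.resize(im['pixels'][0:220,180:330,::-1],None,fx=4,fy=2.7,interpolation=cv2.INTER_CUBIC))"
```

```text
t 29.8 q [-0.26  0.38  1.82 -0.    0.94  1.37] p [ 0.5396 -0.0714  0.0771] zyaw -3.33 tilt [ 0. -1.  0.] F [-0.2  0.  -1.6] M [ 0.04 -0.   -0.03] w 0.0126
```

View pics/w35z.png

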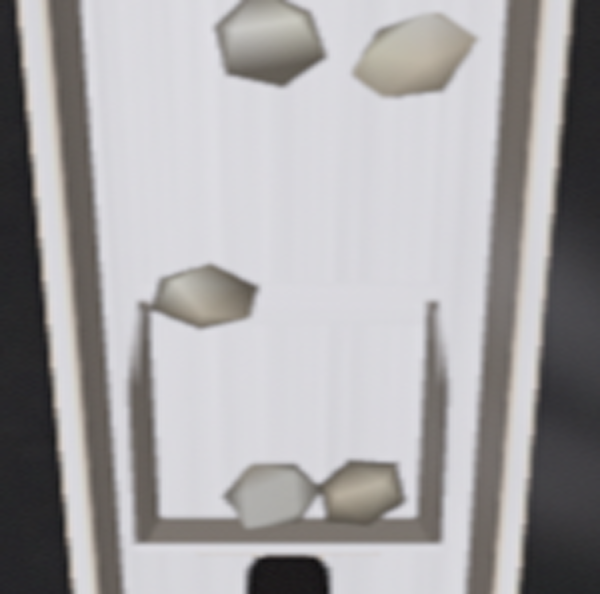

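Request:
{"api": "arm_command", "payload": {
  "commands": [
    [0.8,[0,0,0],0],
    [0.8,[0,0,0],0],
    [0.8,[-0.1,0,-0.1],0],
    [0.8,[-0.2,0,-0.1],0],
    [0.8,[-0.2,0,-0.1],0]
  ],
  "grip_force": 20
}}

```text
clock: 30.35
position: [0.538, -0.0715, 0.0765]
ee_rot: [-0.487, 0.483, -0.512, 0.517]
contact_force: [3.1, 1.1, 12.4]
width: 0.0127
```

```bash
python3 -c "
from h import *
st(); im=shot('wrist','w36');pose(im,box=(215,295,110,192));cv2.imwrite('pics/w36z.png',cv2.resize(im['pixels'][0:220,180:330,::-1],None,fx=4,fy=2.7,interpolation=cv2.INTER_CUBIC))"
```

```text
t 30.35 q [-0.26  0.38  1.83  0.    0.93  1.37] p [ 0.538  -0.0715  0.0765] zyaw -3.37 tilt [ 0.    -1.     0.009] F [ 3.1  1.1 12.4] M [ 0.41 -0.84  0.1 ] w 0.0127
box 218 110 70 81
cen [ 0.589  -0.0763  0.0071] slope x,y deg [ 0.7 -0.1] n 2996
```

View pics/w36z.png

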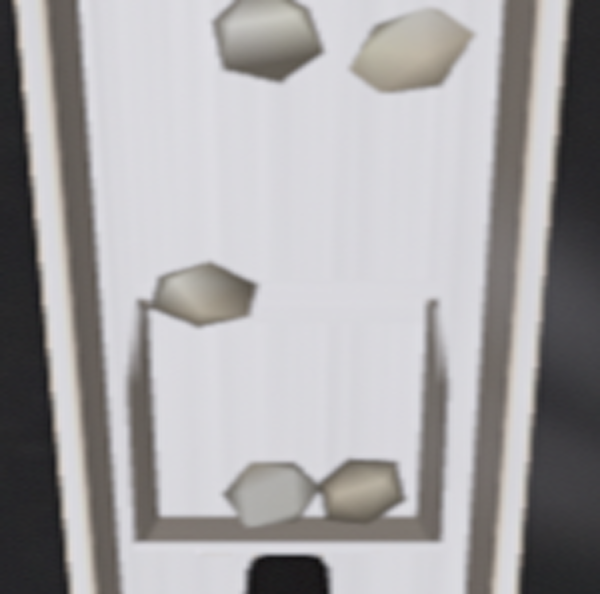

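Request:
{"api": "arm_command", "payload": {
  "commands": [
    [1.34,[0,0,0],0],
    [1.34,[-0.1,0,0],0],
    [1.36,[-0.2,0,-0.1],0],
    [1.36,[-0.2,0,-0.1],0],
    [1.36,[0,0,0],0]
  ]
}}

```text
clock: 30.9
position: [0.5308, -0.0715, 0.0737]
ee_rot: [-0.486, 0.484, -0.513, 0.516]
contact_force: [0.5, 1.0, 6.4]
width: 0.014
```

```bash
python3 -c "
from h import *
st(); im=shot('wrist','w37');pose(im,box=(215,295,110,192));cv2.imwrite('pics/w37z.png',cv2.resize(im['pixels'][0:220,180:330,::-1],None,fx=4,fy=2.7,interpolation=cv2.INTER_CUBIC))"
```

```text
t 30.9 q [-0.26  0.37  1.84  0.    0.92  1.36] p [ 0.5308 -0.0715  0.0737] zyaw -3.34 tilt [ 0.001 -1.     0.004] F [0.5 1.  6.4] M [ 0.15 -0.08 -0.02] w 0.014
box 216 110 72 74
cen [ 0.5855 -0.075   0.0097] slope x,y deg [ 5.4 -0.4] n 2927
```

View pics/w37z.png

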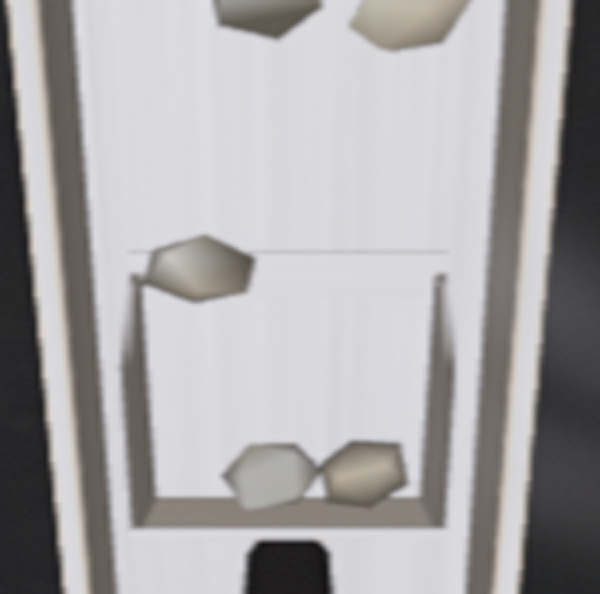

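Request:
{"api": "arm_command", "payload": {
  "commands": [
    [1.36,[-0.2,0,-0.1],0],
    [1.36,[-0.2,0,-0.1],0],
    [1.36,[-0.2,0,-0.1],0],
    [1.0,[0,0,0],0],
    [1.0,[0,0,0],0],
    [0.8,[0,0,0],0]
  ],
  "grip_force": 60
}}

```text
clock: 31.55
position: [0.5247, -0.0713, 0.0707]
ee_rot: [-0.486, 0.484, -0.513, 0.515]
contact_force: [-1.1, 1.1, 6.6]
width: 0.0131
```

```bash
python3 -c "
from h import *
st(); im=shot('wrist','w38');pose(im,box=(215,295,110,180));cv2.imwrite('pics/w38z.png',cv2.resize(im['pixels'][0:220,180:330,::-1],None,fx=4,fy=2.7,interpolation=cv2.INTER_CUBIC))"
```

```text
t 31.55 q [-0.27  0.37  1.86  0.    0.91  1.36] p [ 0.5247 -0.0713  0.0707] zyaw -3.35 tilt [ 0.    -1.     0.004] F [-1.1  1.1  6.6] M [ 0.22 -0.09  0.04] w 0.0131
box 215 110 74 67
cen [ 0.5824 -0.0742  0.0119] slope x,y deg [10.1 -0.5] n 2657
```

View pics/w38z.png

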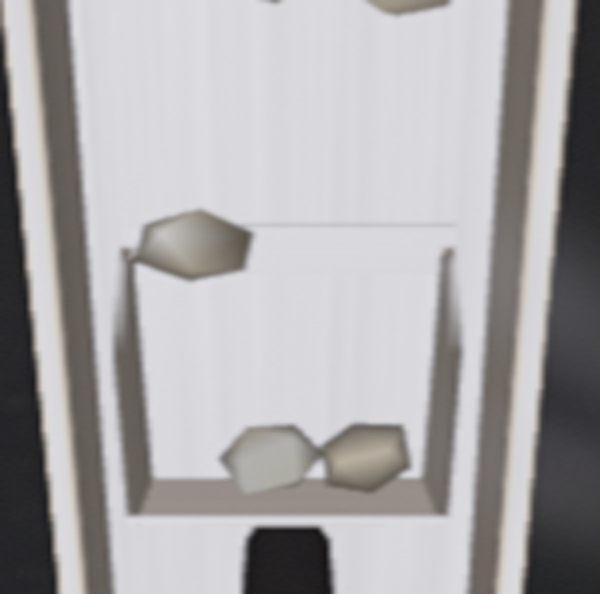

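Request:
{"api": "arm_command", "payload": {
  "commands": [
    [0.8,[0,0,0.3],0],
    [0.8,[0,0,0.6],0],
    [0.8,[0,0,0.6],0],
    [0.8,[0,0,0],0],
    [0.8,[2.0,-0.11,0],0],
    [0.8,[1.5,-0.08,0],0],
    [0.8,[1.0,-0.06,0],0],
    [0.8,[0.5,-0.03,0],0],
    [0.8,[0.2,0,0],0],
    [0.8,[0,0,0],0]
  ],
  "grip_force": 80
}}

```text
clock: 32.6
position: [0.5747, -0.074, 0.0838]
ee_rot: [0.485, -0.486, 0.515, -0.514]
contact_force: [0.2, -0.0, -1.4]
width: 0.0129
```

```bash
python3 -c "
from h import *
st(); im=shot('wrist','w39');cv2.imwrite('pics/w39z.png',cv2.resize(im['pixels'][0:220,180:330,::-1],None,fx=4,fy=2.7,interpolation=cv2.INTER_CUBIC))"
```

```text
t 32.6 q [-0.25  0.42  1.73 -0.    0.99  1.38] p [ 0.5747 -0.074   0.0838] zyaw -3.33 tilt [-0.    -1.    -0.001] F [ 0.2 -0.  -1.4] M [-0.    0.07  0.03] w 0.0129
```

View pics/w39z.png

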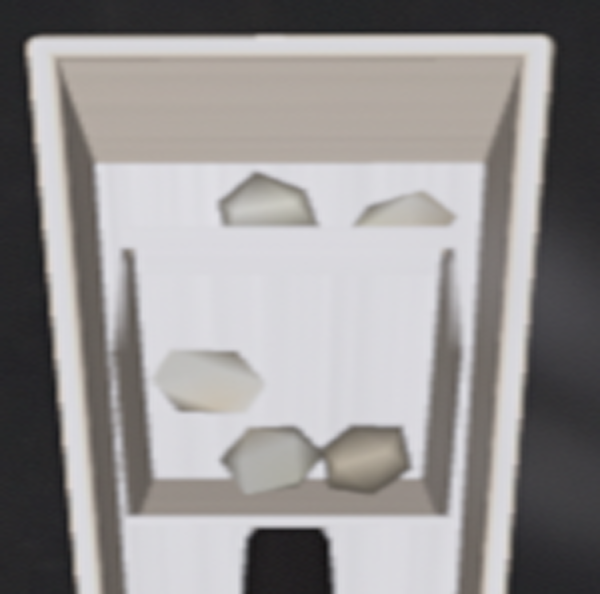

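Request:
{"api": "arm_command", "payload": {
  "commands": [
    [0.8,[0,0,0.8],0],
    [0.8,[0,0,1.6],0],
    [0.8,[-0.6,0.3,1.8],0],
    [0.8,[-1.4,1.2,1],0],
    [0.8,[-2.2,2.1,0],0],
    [0.8,[-2.6,2.9,0],0],
    [0.8,[-2.8,3.4,0],0],
    [0.8,[-2.8,3.4,0],0],
    [0.8,[-2.5,2.9,0],0],
    [0.8,[-2.0,2.2,0],0],
    [0.8,[-1.2,1.4,0],0],
    [0.8,[-0.5,0.7,0],0]
  ]
}}

```text
clock: 33.85
position: [0.3874, 0.1318, 0.1367]
ee_rot: [0.486, -0.486, 0.514, -0.514]
contact_force: [1.0, -0.5, -1.6]
width: 0.013
```

Request:
{"api": "arm_command", "payload": {
  "commands": [
    [0.8,[-0.1,0.2,0],0],
    [0.8,[0,0,0],0]
  ]
}}

```text
clock: 34.05
position: [0.3889, 0.1328, 0.1365]
ee_rot: [-0.486, 0.485, -0.514, 0.515]
contact_force: [-0.3, -0.1, -1.9]
width: 0.0129
```

```bash
python3 -c "
from h import *
st(); im=shot('wrist','w40')
w=load('w1'); g=cv2.cvtColor(w['pixels'],cv2.COLOR_RGB2GRAY)
p=onz(w,[[467,98],[421,48]],.055); print(p)"
```

```text
t 34.05 q [ 0.16  0.13  2.01 -0.    1.    1.79] p [0.3889 0.1328 0.1365] zyaw -3.31 tilt [ 0.    -1.     0.001] F [-0.3 -0.1 -1.9] M [-0.    0.03 -0.01] w 0.0129
[[0.55248158 0.07386341 0.055     ]
 [0.60701852 0.12526115 0.055     ]]
```

View pics/w40.png

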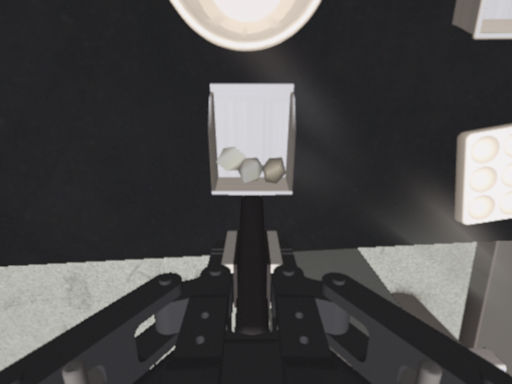

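```bash
python3 -c "
from h import *
im=load('w40'); print(onz(im,[[210,85],[294,85]],.079).round(4), onz(im,[[247,51]],.055).round(4)); print(cloud(im)[88:160:14,235:275:13].round(3).tolist())"
```

```text
[[0.4774 0.1515 0.079 ]
 [0.4745 0.1007 0.079 ]] [[0.4988 0.1281 0.055 ]]
[[[0.475, 0.136, 0.083], [0.474, 0.129, 0.082], [0.474, 0.121, 0.08], [0.473, 0.113, 0.082]], [[0.467, 0.137, 0.081], [nan, nan, nan], [0.466, 0.121, 0.081], [0.465, 0.113, 0.081]], [[0.458, 0.138, 0.079], [0.458, 0.13, 0.079], [0.458, 0.122, 0.08], [0.457, 0.113, 0.079]], [[0.45, 0.138, 0.078], [0.449, 0.13, 0.078], [0.449, 0.122, 0.078], [0.448, 0.114, 0.078]], [[0.441, 0.139, 0.077], [0.44, 0.131, 0.077], [0.44, 0.122, 0.077], [0.439, 0.114, 0.077]], [[0.433, 0.139, 0.086], [0.432, 0.131, 0.081], [0.431, 0.123, 0.076], [0.431, 0.115, 0.081]]]
```

Request:
{"api": "arm_command", "payload": {
  "commands": [
    [0.8,[0,0.2,-0.4],0],
    [0.8,[0,0,-0.3],0],
    [0.8,[0,0,0],0],
    [0.8,[1.4,0,0],0],
    [0.8,[3.0,0,0],0],
    [0.8,[4.5,0,0],0],
    [0.8,[-4.2,0,0],0],
    [0.8,[0,0,0],0],
    [0.8,[0,0,0],0]
  ],
  "grip_force": 100
}}

```text
clock: 35.0
position: [0.4358, 0.1348, 0.1285]
ee_rot: [0.485, -0.486, 0.514, -0.514]
contact_force: [0.2, 0.2, -1.5]
width: 0.0127
```

```bash
python3 -c "
from h import *
st(); im=shot('wrist','w41')"
```

```text
t 35.0 q [ 0.15  0.21  1.93 -0.    1.    1.78] p [0.4358 0.1348 0.1285] zyaw -3.34 tilt [ 0.    -1.    -0.001] F [ 0.2  0.2 -1.5] M [ 0.02 -0.01  0.01] w 0.0127
```

View pics/w41.png

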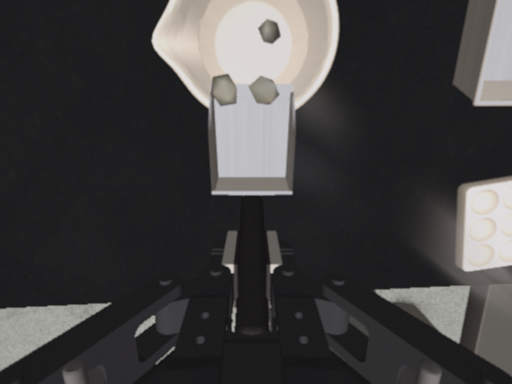

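Request:
{"api": "arm_command", "payload": {
  "commands": [
    [0.8,[0.1,0,0],0],
    [0.8,[0.2,0,0],0],
    [0.8,[0.4,0,0],0],
    [0.8,[0.7,0,0],0],
    [0.8,[1.0,0,0],0],
    [0.8,[1.4,0,0],0],
    [0.8,[-3.0,0,0],0],
    [0.8,[0,0,0],0],
    [0.8,[0,0,0],0]
  ]
}}

```text
clock: 35.95
position: [0.4439, 0.135, 0.1292]
ee_rot: [-0.485, 0.485, -0.514, 0.514]
contact_force: [0.4, -0.3, -0.8]
width: 0.0125
```

```bash
python3 -c "
from h import *
st(); im=shot('wrist','w42')"
```

```text
t 35.95 q [ 0.15  0.21  1.92 -0.    1.01  1.77] p [0.4439 0.135  0.1292] zyaw -3.33 tilt [ 0.    -1.     0.001] F [ 0.4 -0.3 -0.8] M [-0.06 -0.01  0.01] w 0.0125
```

View pics/w42.png

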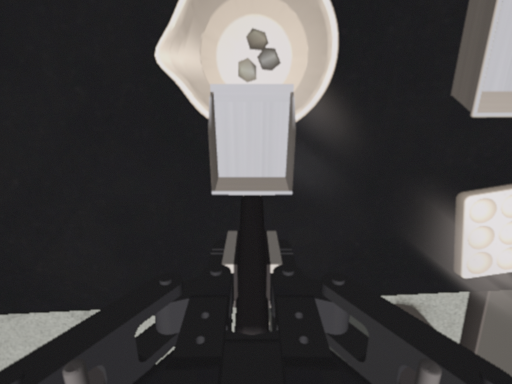

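Request:
{"api": "arm_command", "payload": {
  "commands": [
    [0.8,[-1,0,3],0],
    [0.8,[0,-2,4],0],
    [0.8,[0,-4.8,0],0.03],
    [0.8,[0,-4.8,0],0.03],
    [0.8,[0,-4.8,0],0.03],
    [0.8,[0,-4.8,0],0.03],
    [0.8,[0,-4.8,0],0.03],
    [0.8,[0,-4.8,0],0.03],
    [0.8,[0,-4.8,0],0.03],
    [0.8,[0,-4.2,0],0.03],
    [0.8,[0,-1.2,0],0],
    [0.8,[0,0,0],0]
  ]
}}

```text
clock: 37.2
position: [0.4338, -0.2776, 0.199]
ee_rot: [-0.543, 0.543, -0.453, 0.454]
contact_force: [-0.1, 1.7, -0.8]
width: 0.0124
```

```bash
python3 -c "
from h import *
st(); im=shot('wrist','w43')"
```

```text
t 37.2 q [-0.7   0.22  1.71 -0.    1.21  0.69] p [ 0.4338 -0.2776  0.199 ] zyaw 10.23 tilt [ 0.001 -1.     0.   ] F [-0.1  1.7 -0.8] M [0.07 0.   0.01] w 0.0124
```

View pics/w43.png

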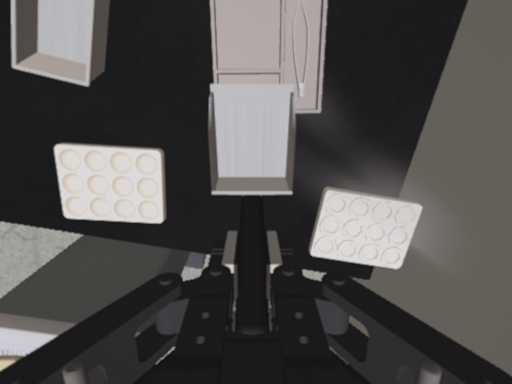

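```bash
python3 -c "
from h import *
im=load('w43'); cv2.imwrite('pics/w43z.png',cv2.resize(im['pixels'][0:120,200:335,::-1],None,fx=5.5,fy=4.9,interpolation=cv2.INTER_CUBIC))"
```

```text
(no output)
```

View pics/w43z.png

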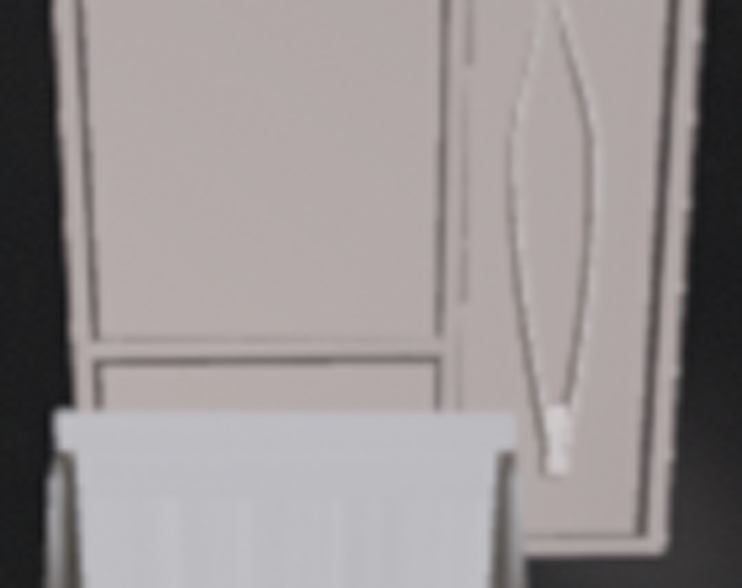

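```bash
python3 -c "
from h import *
im=load('w43'); f=lambda a:np.c_[200+np.array(a)[:,0]/5.5,np.array(a)[:,1]/4.9]
p=onz(im,f([(98,338),(438,335),(84,20),(441,20)]),.004)
q=onz(im,f([(92,341),(442,340),(58,20),(705,20),(662,552)]),.014)
print(p.round(4));print(q.round(4))
yaw=lambda a,b:np.degrees(np.arctan2(*(b-a)[[1,0]]))
print(yaw(p[0],p[2]),yaw(p[1],p[3]),yaw(q[4],q[3]),yaw(p[1],p[0])-90,yaw(q[1],q[0])-90, np.linalg.norm(p[0]-p[1]))
for z0,(u,v) in [(0.07,(210,87)),(0.07,(294,87))]: pass
a=np.radians(10.6);ex=np.array([np.cos(a),np.sin(a)]);ey=np.array([-ex[1],ex[0]])
c=(p[0,:2]+p[1,:2])/2+ex*.038; print('bay c',c)
t=np.array([.4338,-.2776]); l=onz(im,[[211,86.5],[293.5,86.5]],.1435)[:,:2]; a=np.radians(10.23);ex=np.array([np.cos(a),np.sin(a)]);ey=np.array([-ex[1],ex[0]]);print((l-t)@ex,(l-t)@ey)
"
```

```text
[[ 0.5374 -0.2248  0.004 ]
 [ 0.5494 -0.2881  0.004 ]
 [ 0.5951 -0.214   0.004 ]
 [ 0.6064 -0.2767  0.004 ]]
[[ 0.5357 -0.225   0.014 ]
 [ 0.5473 -0.2883  0.014 ]
 [ 0.5916 -0.2111  0.014 ]
 [ 0.6114 -0.3213  0.014 ]
 [ 0.5135 -0.3386  0.014 ]]
10.594276918628227 11.354952774464442 10.043808242480761 10.724877422435355 10.371434426385392 0.06451293850741553
bay c [ 0.58076034 -0.24945513]
[0.08594348 0.08591403] [ 0.02290671 -0.02653808]
```

Request:
{"api": "arm_command", "payload": {
  "commands": [
    [0.8,[4.6,1.0,0],0.006],
    [0.8,[4.5,1.0,0],0],
    [0.8,[0,0,-4],0],
    [0.8,[0,0,-4],0],
    [0.8,[0,0,-2.5],0],
    [0.8,[0,0,0],0],
    [0.8,[0,0,0],0]
  ]
}}

```text
clock: 37.95
position: [0.5246, -0.2537, 0.0946]
ee_rot: [0.545, -0.545, 0.451, -0.45]
contact_force: [-0.2, -0.8, -0.1]
width: 0.0125
```

```bash
python3 -c "
from h import *
st(); im=shot('wrist','w44');pose(im,box=(215,290,90,180))"
```

```text
t 37.95 q [-0.57  0.41  1.71  0.    1.02  0.81] p [ 0.5246 -0.2537  0.0946] zyaw 10.85 tilt [-0. -1.  0.] F [-0.2 -0.8 -0.1] M [ 0.02  0.   -0.01] w 0.0125
box 215 90 75 87
cen [ 0.5828 -0.2441  0.0357] slope x,y deg [9.3 1.8] n 4949
```

View pics/w44.png

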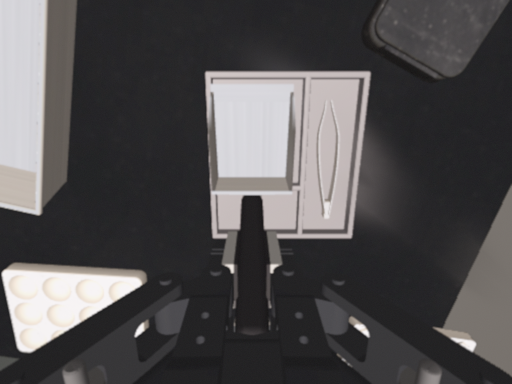

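Request:
{"api": "arm_command", "payload": {
  "commands": [
    [0.8,[0.1,-0.35,0],0],
    [0.8,[0,0,-1.2],0],
    [0.8,[0,0,0],0]
  ]
}}

```text
clock: 38.3
position: [0.5246, -0.2584, 0.0815]
ee_rot: [-0.545, 0.545, -0.451, 0.451]
contact_force: [-0.9, -1.0, -1.4]
width: 0.0124
```

```bash
python3 -c "
from h import *
st(); im=shot('wrist','w45');cv2.imwrite('pics/w45z.png',cv2.resize(im['pixels'][50:260,190:385,::-1],None,fx=3.8,fy=2.8,interpolation=cv2.INTER_CUBIC))"
```

```text
t 38.3 q [-0.58  0.43  1.72 -0.    0.99  0.81] p [ 0.5246 -0.2584  0.0815] zyaw 10.73 tilt [-0.001 -1.    -0.001] F [-0.9 -1.  -1.4] M [0.   0.02 0.02] w 0.0124
```

View pics/w45z.png

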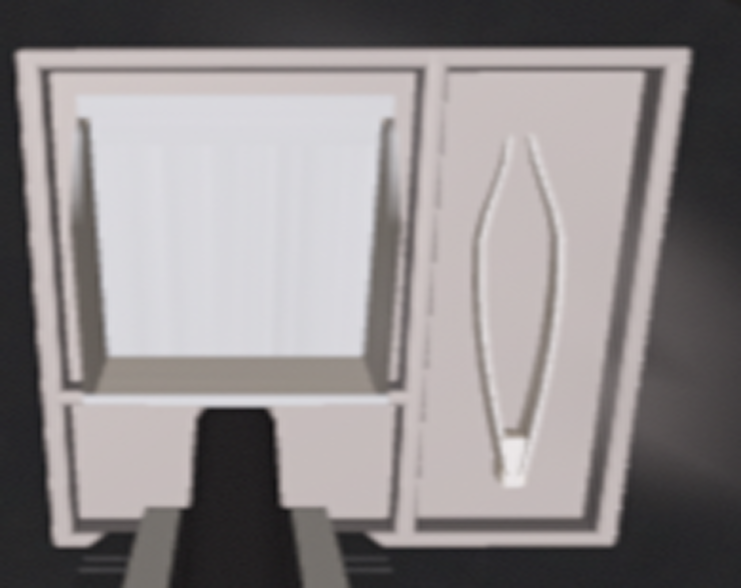

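Request:
{"api": "arm_command", "payload": {
  "commands": [
    [0.8,[0.1,0.02,-0.5],0],
    [0.8,[0,0,-0.3],0],
    [0.8,[0,0,-0.1],0],
    [0.8,[0,0,0],0]
  ]
}}

```text
clock: 38.75
position: [0.5261, -0.2583, 0.0728]
ee_rot: [-0.545, 0.545, -0.451, 0.451]
contact_force: [0.6, -0.9, -1.7]
width: 0.0123
```

Request:
{"api": "arm_command", "payload": {
  "commands": [
    [0.8,[0,0,-0.1],0],
    [0.8,[0,0,0],0]
  ]
}}

```text
clock: 38.95
position: [0.5263, -0.2584, 0.0721]
ee_rot: [-0.545, 0.545, -0.451, 0.451]
contact_force: [0.4, -0.0, -0.9]
width: 0.0123
```

Request:
{"api": "arm_command", "payload": {
  "commands": [
    [0.8,[0,0,-0.1],0],
    [0.8,[0,0,0],0]
  ]
}}

```text
clock: 39.15
position: [0.5262, -0.2583, 0.0711]
ee_rot: [-0.545, 0.545, -0.451, 0.451]
contact_force: [-0.1, -0.7, -0.1]
width: 0.0124
```

Request:
{"api": "arm_command", "payload": {
  "commands": [
    [0.8,[0,0,-0.1],0],
    [0.8,[0,0,0],0]
  ]
}}

```text
clock: 39.35
position: [0.5263, -0.2584, 0.0702]
ee_rot: [-0.545, 0.545, -0.451, 0.451]
contact_force: [-0.6, 0.2, -1.0]
width: 0.0125
```

Request:
{"api": "arm_command", "payload": {
  "commands": [
    [0.8,[0,0,-0.1],0],
    [0.8,[0,0,0],0]
  ]
}}

```text
clock: 39.55
position: [0.5263, -0.2585, 0.07]
ee_rot: [-0.545, 0.545, -0.451, 0.451]
contact_force: [-1.1, -0.0, 3.8]
width: 0.0123
```

Contact. Now loosen gently so the lip settles.

Request:
{"api": "arm_command", "payload": {
  "commands": [
    [1.3,[0,0,0],0],
    [1.36,[0,0,0],0],
    [1.4,[0,0,0],0],
    [1.45,[0,0,0],0],
    [1.5,[0,0,0],0],
    [1.6,[0,0,0],0],
    [1.6,[0,0,0],0]
  ],
  "grip_force": 20
}}

```text
clock: 40.25
position: [0.5262, -0.2583, 0.0689]
ee_rot: [-0.545, 0.545, -0.451, 0.451]
contact_force: [0.3, -0.1, 0.2]
width: 0.0162
```

```bash
python3 -c "
from h import *
st(); im=shot('wrist','w46');pose(im,box=(215,290,90,180));cv2.imwrite('pics/w46z.png',cv2.resize(im['pixels'][50:260,190:385,::-1],None,fx=3.8,fy=2.8,interpolation=cv2.INTER_CUBIC))"
```

```text
t 40.25 q [-0.57  0.44  1.73 -0.    0.97  0.81] p [ 0.5262 -0.2583  0.0689] zyaw 10.76 tilt [-0. -1. -0.] F [ 0.3 -0.1  0.2] M [ 0.03 -0.01  0.03] w 0.0162
box 216 90 73 85
cen [ 0.5843 -0.2489  0.0057] slope x,y deg [-0. -0.] n 4722
```

View pics/w46z.png

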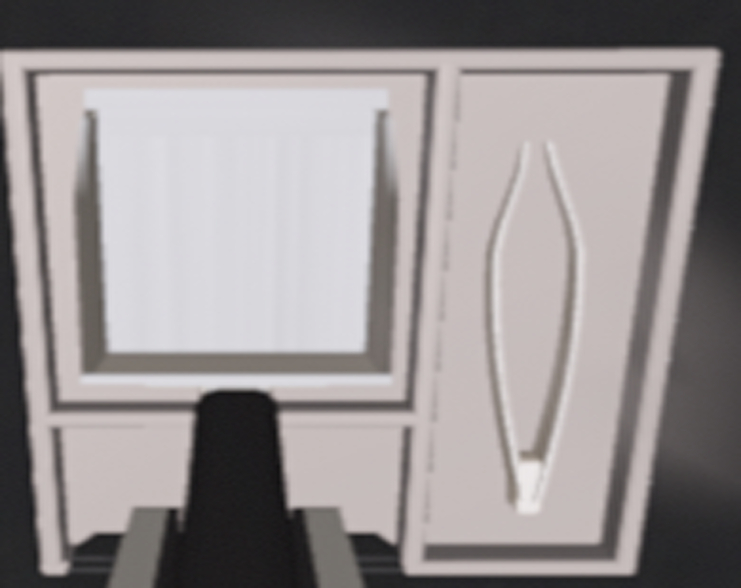

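Request:
{"api": "arm_command", "payload": {
  "commands": [
    [4.5,[0,0,0],0],
    [4.5,[0,0,0],0],
    [4.5,[0,0,0],0],
    [4.5,[0,0,1.5],0],
    [4.5,[0,0,3],0],
    [4.5,[0,0,4.5],0],
    [4.5,[0,0,4.5],0],
    [4.5,[-4,0,3],0],
    [4.5,[-4,0,1],0],
    [4.5,[-3,0,0],0],
    [4.5,[0,0,0],0]
  ]
}}

```text
clock: 41.4
position: [0.4128, -0.2576, 0.245]
ee_rot: [-0.544, 0.545, -0.452, 0.451]
contact_force: [0.6, 0.5, -0.1]
width: 0.0448
```

```bash
python3 -c "
from h import *
st(); im=shot('wrist','w47'); t=shot('top','t47'); s=shot('scene','s47')
a=np.hstack([cv2.resize(t['pixels'][130:220,175:360,::-1],None,fx=4,fy=4,interpolation=cv2.INTER_CUBIC)]);cv2.imwrite('pics/t47z.png',a)
cv2.imwrite('pics/s47z.png',cv2.resize(s['pixels'][150:260,180:340,::-1],None,fx=4.8,fy=4.8,interpolation=cv2.INTER_CUBIC))"
```

```text
t 41.4 q [-0.7   0.14  1.69 -0.    1.31  0.69] p [ 0.4128 -0.2576  0.245 ] zyaw 10.65 tilt [ 0.    -1.    -0.001] F [ 0.6  0.5 -0.1] M [-0.01 -0.01 -0.  ] w 0.0448
```

View pics/w47.png

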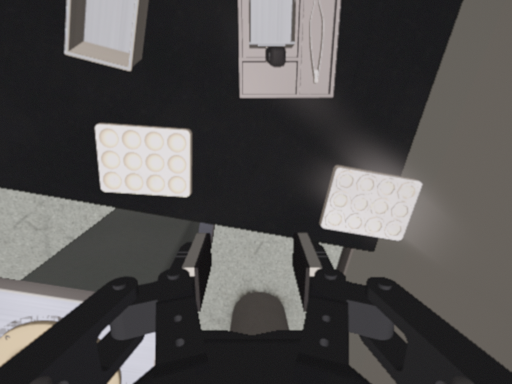

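View pics/t47z.png

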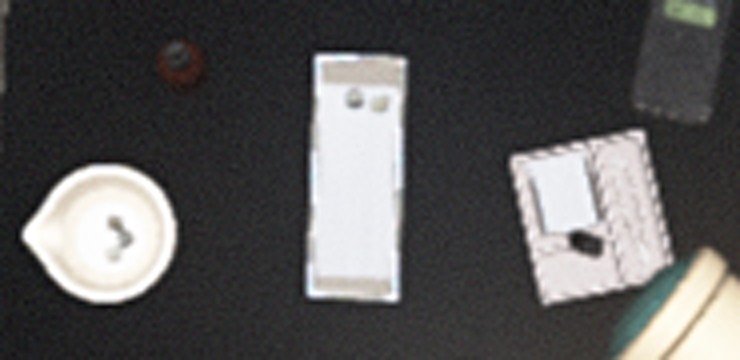

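View pics/s47z.png

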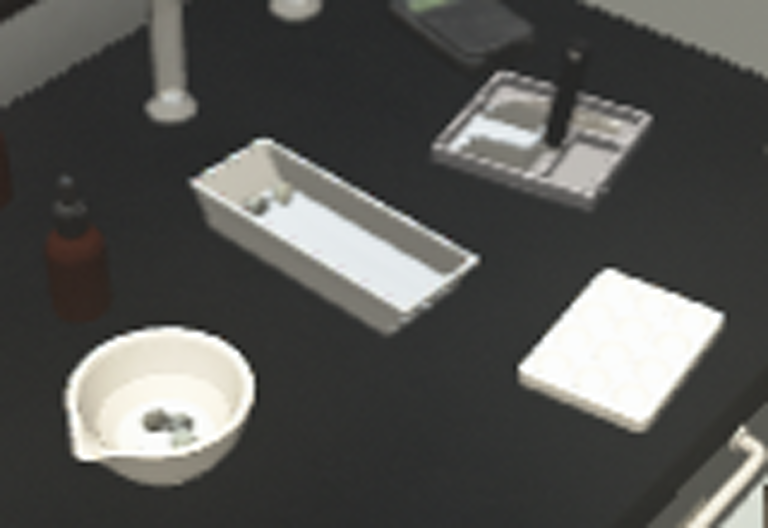

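```bash
python3 -c "
from rig import manip
print(manip.sign_off())"
```

```text
the job is handed in; nothing more can be done
None
```

The job is handed in at about 41 s of the 72 s allowed. Three ore pieces are in the mortar, two are still in the pan, and the scoop lies empty in the large tray bay.

- **Scooping:** I pushed the pieces against the pan's end wall and lifted straight up. Several fell off the lip back into the pan, so it took a few passes. I then tilted the scoop about 10° lip-up in the grip, by pressing its heel on the pan floor. The contact forces I read in the pan stayed at or under about 12 N.
- **Tipping:** The tool cannot tilt, so I emptied the scoop over the mortar with quick forward-and-back motions. One piece went in on the first, two on the second.
- **Placing:** I set the scoop's heel down in the bay and loosened the grip so it dropped flat. The measured slope was 0° and the pan floor height 5.7 mm, where about 6 mm was expected. It sits roughly 1–3 mm forward of the bay centre.

The last top and scene pictures show:
- The mortar, with the spout and bowl where they started. I judged this by eye rather than re-measuring it.
- The spot plate near the pan, the tweezers and the bottle look undisturbed; the second spot plate shows only in the wrist view, and I did not compare its position.
- The handle toward the small bay, and the gripper clear of everything.

While testing a loose grip early on, I let the empty scoop slip about 4 cm onto the worktop. It landed upright and I picked it up again.

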